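Stack driftwood offcuts into a level stand for a glass ramekin

TASK

Build a little stand for the glass ramekin on the cutting board: turn the grey driftwood block over, setting it down and taking hold again as needed, until its blue-painted side is on top, and lay it centred on the pale wedge the way round that makes the blue side level. Let go of it, then gently set the ramekin upright in the middle of the blue side. Keep the wedge lying flat on the board and leave the tongs where they are.

Things in the scene. Friction and masses are not known exactly. Their poses are not given: they have to be found in the camera images.
- board: Beech cutting board, 280 x 220 x 18 mm thick (x, y, z), flat on the table and fixed; its origin is the centre of its underside. Board height 18 mm above the table.
- wedge_top (a point): Loose pale wooden wedge lying flat on the board, 120 mm long (its x), 66 mm wide (its y), about 190 g. This point is the middle of its sloping upper face, 32.6 mm above its flat underside. z is up; the upper face rises by 10 degrees toward +x: the wedge is 22 mm thick at its -x end and 43.2 mm at its +x end.
- block_center (a point): Loose grey driftwood block, about 240 g, five-sided prism 58 mm wide (its y, between flat parallel end faces: grip here), 100 long, 90 high; point at its centre. Axes as it should finally lie: z out of the blue side, x and y then parallel to the wedge's. Outline (x,z) mm: (-42.3,-47.2) (44.4,-32.0) (56.5,10.3) (18.2,42.5) (-43.8,42.5); sides in order foot, dark, rough, blue, end.
- block_top (a point): Middle of the block's blue-painted side: (-12.8, 0, 42.5) mm from block_center, axes as block_center's. The blue side is 62 mm (x) by 58 mm (y).
- block_foot (a point): Middle of the block's foot, an 88 mm plain side: (1.0, 0, -39.6) mm from block_center, axes as block_center's. The foot is tilted 10 degrees to the blue side, rising toward +x, so that it matches the wedge; in the finished stand this point meets wedge_top.
- block_dark (a point): Middle of the block's dark-stained side (44 mm): (50.4, 0, -10.8) mm from block_center, same axes. The block starts on its 50 mm rough side (centre 44.2 mm up), y level. Turned 66 degrees x toward z (about -y) it rests stably on the dark side (centre 51.5 mm up, x axis 74 degrees below level); 74 degrees more gives the final attitude. Too far for one grasp.
- ramekin_center (a point): Loose clear glass ramekin, an open round cup 40 mm high, 64 mm across at the rim and 51 mm at the foot, 120 g, standing upright on the table. This point is on its axis half-way up (20 mm above its foot), z up.
- tongs: Stainless steel tongs (bystander) lying flat, 250 mm long along x, 20 mm high; origin under the middle.

How it is judged:
By the outcome, as a careful person would: the job done as asked, in the order asked, and still so for the second after the job is handed in, with the robot touching nothing.
It also fails if it takes over 72 s, if anything falls off the work surface, if the arm or the gripper's body presses on something with over 40 N, if the wrist force passes 120 N, or if a joint passes its speed limit or range.

ROBOT

A 6-joint arm with a two-finger parallel gripper is mounted at the origin on the work surface. World frame = base frame: x ahead of the robot, y to its left, z up, the work surface at z = 0. Lengths are in m, angles in rad, forces in N, time in s.
With the tool pointing down it reaches from about 0.3 to 0.825 m from the base axis. Payload 5.4 kg.
Tool frame: the origin (TCP) lies between the finger pads; the fingertips stand 25 mm ahead of it and the grasp point (between the pads) lies 6 mm ahead of it; z points along the fingers, y is the direction in which the jaws open and shut (so a half turn about z gives the same grasp; the last joint's range is limited). The gripper opens to 92 mm and grips with 3 to 60 N. Pads are 20 mm wide; open, the fingers measure 128 mm over their backs; the gripper's body (75 mm by 189 mm) begins 69 mm behind the grasp point.
Start: joints at [1.066, 0.158, 1.597, -0, 1.386, -0.21], TCP at [0.167, 0.55, 0.24] pointing down, gripper open.
Joint ranges: [-2.91, 2.91], [-0.94, 2.29], [0.18, 2.7], [-1.29, 4.43], [0.17, 2.64], [-3, 3]. Speed limits (rad/s): [2.57, 2.57, 3.14, 3.14, 3.14, 3.14].

INTERFACE

Orientations are given as a unit quaternion [x, y, z, w].
In Python, from rig import env, optics, workorder gives the robot as it stands.
- The arm moves only by the tool send_rows, never from a script. Its argument "motion" is a list that holds one entry, the list of rows, each a list of 5 numbers: the shift along the tool's x, y, z in mm, then the turn about the tool's z in degrees, then the finger opening in mm, from 0 to 91.9. In form: [[[x, y, z, yaw, jaw], ...]]. A call has 1 to 8 rows; each row is the pose to reach, as a shift and turn from the pose measured when the call began, along the tool's axes at that moment; what a row does not reach only later rows make up. A row lasts 1/8 s, in which the tool goes at most 62.5 mm and 10.7 degrees, less where a joint would pass 70% of its speed; a pose out of reach is approached as far as the arm can. A call with a gripper value outside its range is refused whole. The fingers move at their own pace and stop on an object; "newtons" is the grip in N (left out, the last holds). Time passes only in rows, so rows that repeat a pose let the fingers close. It gives the time, the measured TCP pose, the force and the opening at its end, in the units of the state.
- env.read_state(): the state, without advancing time (a new reading comes with each control period).
- optics.grab_frame(name): name is "scene" or "top" or "wrist"; returns the picture (420x560x3 uint8, red, green, blue); there is no depth.
- optics.camera_info(name): a dict with "intrinsics" (3x3 intrinsics, pixels), "k1" (the pictures are not rectified: a ray, as slopes to the right and down, at radius r is drawn at 1 + k1 r^2 times it, then the intrinsics apply), "R" (3x3) and "t" (3): a world point X has camera coordinates R X + t; the wrist camera has in their place "hand_eye" (4x4, takes a point from camera to tool coordinates, whose origin is the TCP and whose axes are the flange's). Camera axes: x right, y down, z forward; pixel columns grow to the right and rows downward; lengths in m; the calibration is good to about 2 mm. A picture is of the moment at which its call begins: read the wrist's pose just before it. camera_info takes no time and is no camera call.
- workorder.finish_job(): hands the job in, once; it reports no verdict.
The state is a dict: "clock": time; "qpos": joint angles; "dq": joint speeds; "joint_efforts": joint torques, N m; "tcp_pos": TCP position; "eef_rot": TCP orientation; "contact_force": force on the tool from outside, world axes, zero at the start; "torque": the same for the moment, N m; "finger_gap": finger opening in m.
Only numpy, scipy, OpenCV 4.12 (cv2) and the standard library are available. Lean on these libraries where they do the work, as an engineer would, in place of code of your own. Each camera call takes 0.05 s, during which the arm holds its last target.

## Working session

There is one attempt and no reset: what is moved stays moved. The work goes in short steps, Python scripts to look and compute and a tool call to move; the robot and the scene stay as the last step left them, time stands still between calls to the robot, and variables do not carry over. Pictures are saved under pics/ and viewed, and the job is handed in when it is done.

Besides the shell and the picture viewer there is one more tool, called after "Request:" by a JSON object that holds its "fn" and its "kwargs". send_rows: Moves the arm, as the interface text tells. Its arguments: {"type":"object","properties":{"motion":{"type":"array"},"newtons":{"type":"number"}},"required":["motion"]}

```bash
mkdir -p pics; ls; python3 - <<'E'
from rig import env, optics, workorder
import cv2
print(env.read_state())
for n in ("scene","top","wrist"):
    print(n,optics.camera_info(n))
    cv2.imwrite(f"pics/{n}0.png",optics.grab_frame(n)[:,:,::-1])
E
```

```text
pics
{'clock': 0.0, 'qpos': array([ 1.06590283e+00,  1.59043163e-01,  1.59820942e+00, -2.37696936e-05,
        1.38620739e+00, -2.10114831e-01]), 'dq': array([-6.28622540e-05,  9.98532551e-04,  8.31062025e-04, -1.22038083e-03,
        7.25015408e-04,  1.23957650e-03]), 'joint_efforts': array([-1.31514396e-03, -3.85550630e+01, -3.22113025e+01,  7.01769604e-02,
        3.78092355e-02, -1.44255678e-04]), 'tcp_pos': array([0.16680332, 0.54967095, 0.23863362]), 'eef_rot': array([ 1.46854040e-01,  9.89157732e-01, -8.78715044e-04, -3.15780045e-04]), 'contact_force': array([-0.22895674, -1.11318332, -0.15997642]), 'torque': array([0.05616945, 0.03917668, 0.0046978 ]), 'finger_gap': 0.0916987375523913}
scene {'intrinsics': array([[541.60760855,   0.        , 280.24290599],
       [  0.        , 541.60760855, 210.88034834],
       [  0.        ,   0.        ,   1.        ]]), 'k1': -0.1801549806882289, 'R': array([[-0.00528667,  0.9998509 , -0.01643885],
       [ 0.62251766, -0.00957456, -0.78254718],
       [-0.78258789, -0.01437054, -0.62237422]]), 't': array([ 0.00329762, -0.34201448,  1.77
[... 275 characters left out ...]
.99475127, -0.0266323 , -0.09879587],
       [ 0.09832328,  0.01850925, -0.99498238]]), 't': array([-0.01017293,  0.62235253,  1.11859775])}
wrist {'intrinsics': array([[330.5126126 ,   0.        , 274.70896508],
       [  0.        , 330.5126126 , 210.59661642],
       [  0.        ,   0.        ,   1.        ]]), 'k1': -0.0024391558586163054, 'hand_eye': array([[-1.20621083e-03, -9.61486908e-01, -2.74848088e-01,
         7.77544528e-02],
       [ 9.99999080e-01, -9.89417832e-04, -9.27412040e-04,
        -5.03330157e-04],
       [ 6.19754935e-04, -2.74848954e-01,  9.61487217e-01,
        -1.45921174e-01],
       [ 0.00000000e+00,  0.00000000e+00,  0.00000000e+00,
         1.00000000e+00]])}
```

View pics/scene0.png

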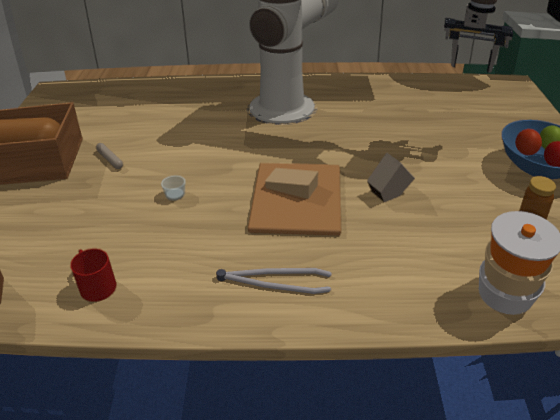

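View pics/top0.png

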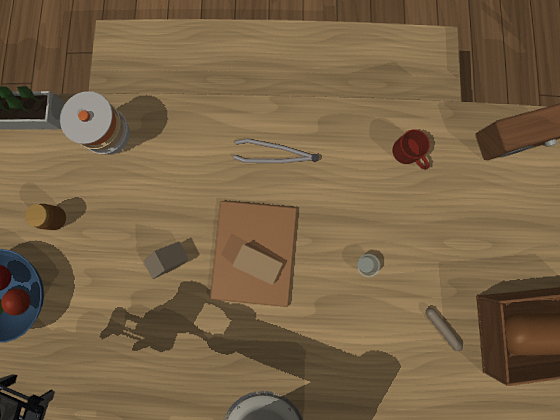

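View pics/wrist0.png

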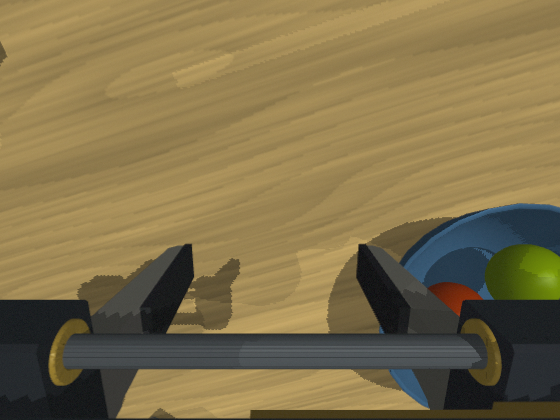

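```bash
python3 - <<'E'
import cv2,numpy as np
s=cv2.imread("pics/scene0.png");t=cv2.imread("pics/top0.png")
a=cv2.resize(s[140:245,240:430],None,fx=4,fy=4,interpolation=cv2.INTER_CUBIC)
b=cv2.resize(t[190:315,135:325],None,fx=4,fy=4,interpolation=cv2.INTER_CUBIC)
cv2.imwrite("pics/crS.png",a);cv2.imwrite("pics/crT.png",b)
E
```

```text
(no output)
```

View pics/crS.png

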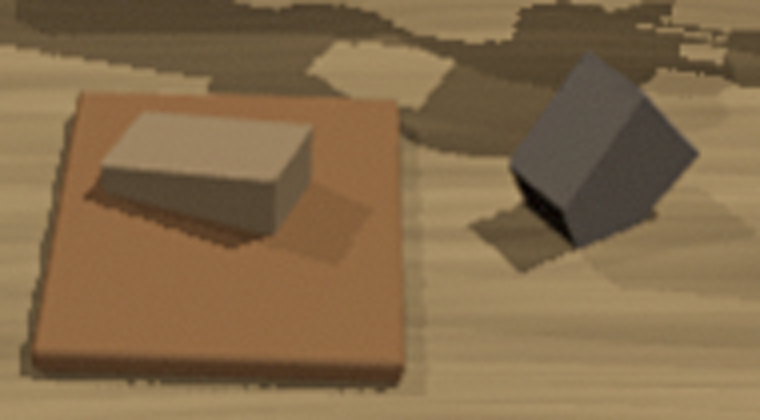

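View pics/crT.png

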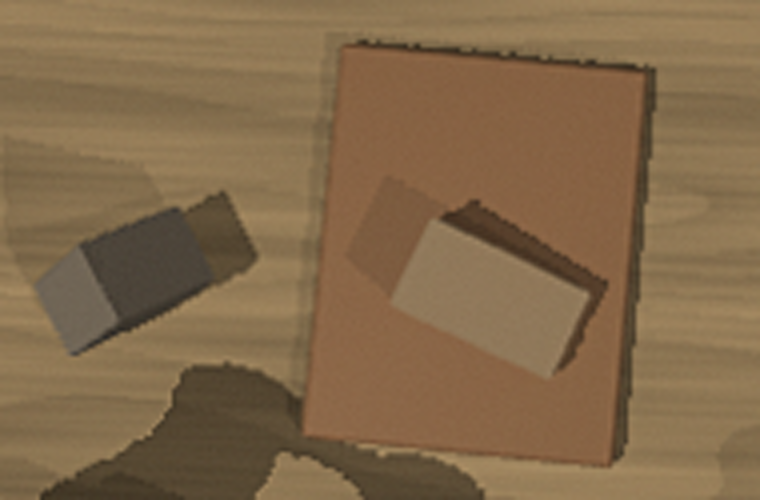

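```bash
cat > h.py <<'E'
import numpy as np,cv2
from rig import env,optics
from scipy.spatial.transform import Rotation as Ro
def rays(name,px,st=None):
    ci=optics.camera_info(name)
    n=cv2.undistortPoints(np.array(px,float).reshape(-1,1,2),ci["intrinsics"],np.array([ci["k1"],0,0,0,0])).reshape(-1,2)
    d=np.c_[n,np.ones(len(n))]
    if name=="wrist":
        st=st or env.read_state()
        H=np.eye(4);H[:3,:3]=Ro.from_quat(st["eef_rot"]).as_matrix();H[:3,3]=st["tcp_pos"]
        M=H@ci["hand_eye"];R=M[:3,:3];c=M[:3,3]
        d=d@R.T
    else:
        R=np.array(ci["R"]);c=-R.T@ci["t"];d=d@R
    return c,d/np.linalg.norm(d,axis=1,keepdims=True)
def onz(name,px,z,st=None):
    c,d=rays(name,px,st)
    z=np.broadcast_to(z,len(d))
    return c+d*((z-c[2])/d[:,2])[:,None]
def tri(c1,d1,c2,d2):
    # nearest point of two rays
    A=np.c_[d1,-d2];s=np.linalg.lstsq(A,c2-c1,rcond=None)[0]
    p,q=c1+s[0]*d1,c2+s[1]*d2
    return (p+q)/2,np.linalg.norm(p-q)
def two(n1,p1,n2,p2):
    c1,d1=rays(n1,p1);c2,d2=rays(n2,p2)
    return [tri(c1,a,c2,b) for a,b in zip(d1,d2)]
def grab(name,fn):
    st=env.read_state();im=optics.grab_frame(name)[:,:,::-1].copy();cv2.imwrite("pics/"+fn,im);return st,im
E
python3 - <<'E'
from h import *
np.set_printoptions(precision=4,suppress=True)
S=lambda x,y:[240+x/4-.375,140+y/4-.375]
T=lambda x,y:[135+x/4-.375,190+y/4-.375]
# wedge top corners: thick far/near, thin
print("wedge")
sc=[S(145,113),S(313,126),S(275,181),S(103,160)]
tp=[T(552,378),T(392,302),T(438,218),T(590,290)]
for r in two("scene",sc,"top",tp): print(r)
print("ridge a")
for r in two("scene",[S(590,52),S(645,95)] ,"top",[T(80,240),T(120,325)]): print(r)
for r in two("scene",[S(645,95),S(590,52)] ,"top",[T(80,240),T(120,325)]): print(r)
print("low right edge in top")
for r in two("scene",[S(512,165),S(572,210)] ,"top",[T(215,280),T(180,207)]): print(r)
print("left in top, right in scene")
for r in two("scene",[S(698,155)] ,"top",[T(35,285)]): print(r)
im=cv2.imread("pics/crS.png")
for p in [(535,200),(550,215),(540,150),(620,180),(570,230),(500,200)]: print(p,im[p[1],p[0]][::-1])
print("board",onz("top",[T(343,45),T(652,68),T(612,466),T(303,432)],.018))
print("ramekin",onz("top",[[369,266]],.04))
E
```

```text
wedge
(array([ 0.4195, -0.0134,  0.0411]), np.float64(0.003016514914004562))
(array([0.4686, 0.0947, 0.063 ]), np.float64(0.0014589214354053714))
(array([0.5258, 0.0671, 0.0615]), np.float64(0.0043807919636339185))
(array([ 0.4801, -0.0384,  0.0464]), np.float64(0.0014706246220194533))
ridge a
(array([0.5035, 0.2715, 0.1427]), np.float64(0.026433434662516016))
(array([0.4484, 0.2936, 0.0683]), np.float64(0.032879863738441505))
(array([0.5037, 0.2956, 0.1082]), np.float64(0.000564833051047323))
(array([0.4495, 0.2688, 0.1046]), np.float64(0.003393654736067795))
low right edge in top
(array([0.4789, 0.221 , 0.0386]), np.float64(0.0030934108376325696))
(array([0.5286, 0.25  , 0.039 ]), np.float64(0.007723520271077982))
left in top, right in scene
(array([0.4711, 0.3446, 0.0405]), np.float64(0.0010123239182607447))
(535, 200) [16  7  7]
(550, 215) [15 10  3]
(540, 150) [91 82 73]
(620, 180) [74 65 60]
(570, 230) [55 49 39]
(500, 200) [164 141  99]
board [[ 0.6469  0.1397  0.018 ]
 [ 0.6363 -0.0796  0.018 ]
 [ 0.3583 -0.0581  0.018 ]
 [ 0.3748  0.1575  0.018 ]]
ramekin [[ 0.4754 -0.2779  0.04  ]]
```

```bash
python3 - <<'E'
from h import *
np.set_printoptions(precision=4,suppress=True)
S=lambda x,y:[240+x/4-.375,140+y/4-.375]
P=onz("scene",[S(577,246),S(655,214)],0.0)
print(P)
r=np.array([.4766,.2822]);h=np.array([-.45,.893])
print((P[:,:2]-r)@h)
im=cv2.imread("pics/scene0.png")[170:205,362:418];cv2.imwrite("pics/blk.png",cv2.resize(im,None,fx=13,fy=13,interpolation=cv2.INTER_CUBIC)[:600])
E
```

```text
[[0.5136 0.2632 0.    ]
 [0.4802 0.3194 0.    ]]
[-0.0336  0.0316]
```

View pics/blk.png

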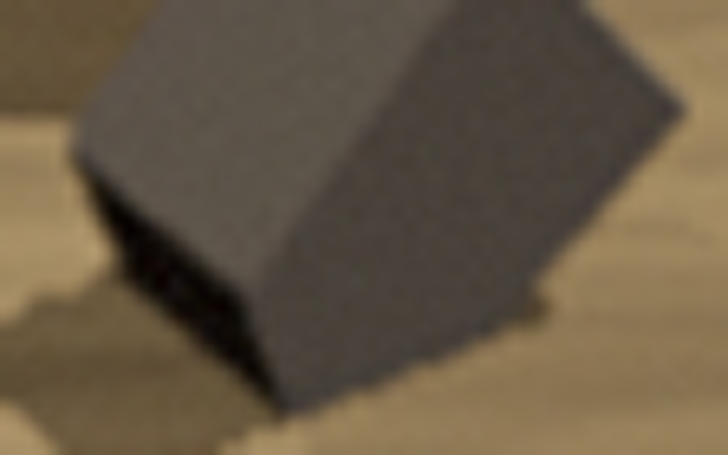

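```bash
cat >> h.py <<'E'
def goto(p,ang=None):
    """p: desired TCP world (xyz), ang: desired world angle(deg) of tool x (mod 180). prints tool-axes row"""
    st=env.read_state();R=Ro.from_quat(st["eef_rot"]).as_matrix()
    d=R.T@(np.array(p)-st["tcp_pos"])*1e3
    a=np.degrees(np.arctan2(R[1,0],R[0,0]));y=0
    if ang is not None: y=-(((ang-a)+90)%180-90)
    print("clock",round(st["clock"],2),"tcp",st["tcp_pos"].round(4),"toolx",round(a,1),"tilt",R[:,2].round(3),"q6",round(st["qpos"][5],2),"gap",round(st["finger_gap"],4),"F",st["contact_force"].round(1))
    print("row",d.round(1),"yaw",round(y,1))
E
python3 -c "
from h import *
goto([.4585,.3189,.24],116.3)"
```

```text
clock 0.15 tcp [0.1669 0.5498 0.2389] toolx 163.1 tilt [-0.001 -0.001 -1.   ] q6 -0.21 gap 0.0918 F [ 1.  -0.2  0.5]
row [-346.1 -136.2   -1.1] yaw 46.8
```

Request:
{"fn": "send_rows", "kwargs": {"motion": [[[-60, -24, 0, 10, 91.9], [-120, -47, 0, 20, 91.9], [-180, -71, 0, 30, 91.9], [-240, -95, 0, 40, 91.9], [-300, -118, 0, 46.8, 91.9], [-346, -136, -1, 46.8, 91.9], [-346, -136, -1, 46.8, 91.9], [-346, -136, -1, 46.8, 91.9]]]}}

```text
clock: 1.15
tcp_pos: [0.4579, 0.3193, 0.2396]
eef_rot: [0.528, 0.849, -0.001, -0.0]
contact_force: [0.2, 0.0, -0.6]
finger_gap: 0.0918
```

```bash
python3 -c "
from h import *
goto([.4585,.3189,.05],116.3)
grab('wrist','w1.png')"
```

```text
clock 1.15 tcp [0.4579 0.3193 0.2396] toolx 116.3 tilt [-0.002 -0.001 -1.   ] q6 -0.07 gap 0.0918 F [ 0.2  0.  -0.6]
row [ -0.6   0.8 189.6] yaw -0.0
```

View pics/w1.png

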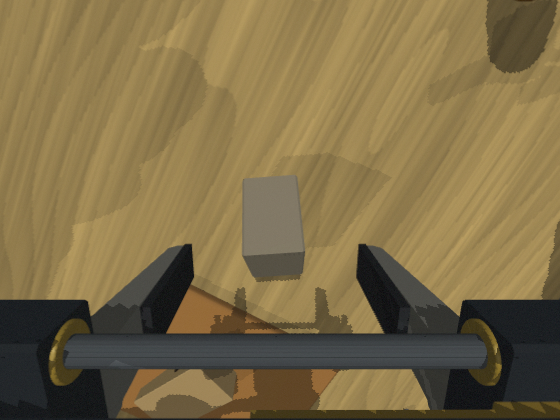

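```bash
python3 -c "
from h import *
np.set_printoptions(precision=4,suppress=True)
e=onz('wrist',[[243,179],[297,176]],.0398);a=onz('wrist',[[243,255],[304,251]],.1076)
print(e,a)
for q in (e,a):
  v=q[1]-q[0];print(np.linalg.norm(v),np.degrees(np.arctan2(v[1],v[0])),q.mean(0))
"
```

```text
[[0.4206 0.3161 0.0398]
 [0.4704 0.3443 0.0398]] [[0.4504 0.2668 0.1076]
 [0.4983 0.2949 0.1076]]
0.057234573246738966 29.538229658099073 [0.4455 0.3302 0.0398]
0.05555438173268602 30.412256111047018 [0.4744 0.2808 0.1076]
```

```bash
python3 -c "
from h import *
goto([.454,.3155,.05],120)"
```

```text
clock 1.2 tcp [0.4575 0.3198 0.2396] toolx 116.4 tilt [-0.002 -0.001 -1.   ] q6 -0.07 gap 0.0921 F [0.6 0.8 0.9]
row [ -2.2  -4.6 189.6] yaw -3.6
```

Request:
{"fn": "send_rows", "kwargs": {"motion": [[[-2, -5, 40, -3.6, 91.9], [-2, -5, 90, -3.6, 91.9], [-2, -5, 140, -3.6, 91.9], [-2, -5, 175, -3.6, 91.9], [-2, -5, 189, -3.6, 91.9], [-2, -5, 189, -3.6, 70], [-2, -5, 189, -3.6, 50], [-2, -5, 189, -3.6, 50]]], "newtons": 6}}

```text
clock: 2.2
tcp_pos: [0.4547, 0.3161, 0.0523]
eef_rot: [0.5, 0.866, 0.0, 0.0]
contact_force: [0.1, 0.1, 0.6]
finger_gap: 0.0641
```

Request:
{"fn": "send_rows", "kwargs": {"motion": [[[0, 0, 0, 0, 50], [0, 0, 0, 0, 50], [0, 0, 0, 0, 50]]]}}

```text
clock: 2.58
tcp_pos: [0.455, 0.3164, 0.0527]
eef_rot: [0.5, 0.866, 0.001, 0.001]
contact_force: [-0.8, 1.9, 1.7]
finger_gap: 0.0581
```

```bash
python3 -c "
from h import *
goto([.454,.3155,.05],120)
grab('wrist','w2.png');st,s=grab('scene','s2.png')
cv2.imwrite('pics/s2c.png',cv2.resize(s[100:220,330:450],None,fx=5,fy=5))"
```

```text
clock 2.58 tcp [0.455  0.3164 0.0527] toolx 120.0 tilt [ 0.002  0.001 -1.   ] q6 -0.13 gap 0.0581 F [-0.8  1.9  1.7]
row [-0.3 -1.3  2.7] yaw -0.0
```

View pics/s2c.png

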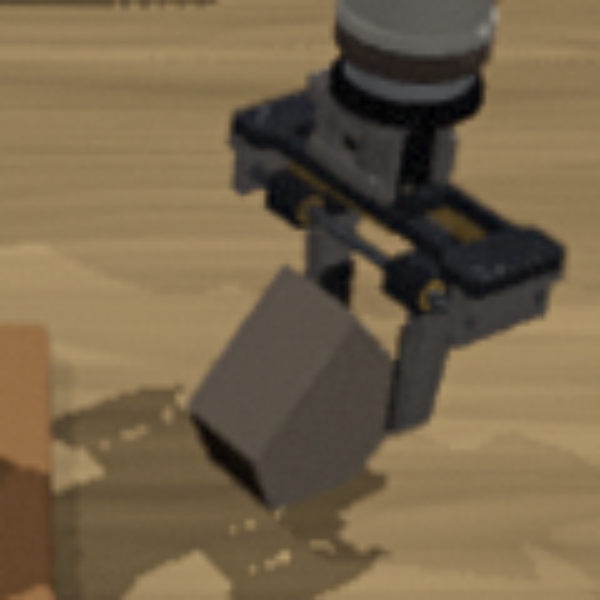

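Request:
{"fn": "send_rows", "kwargs": {"motion": [[[0, 0, -15, 0, 50], [0, 0, -35, 0, 50], [0, 0, -60, 0, 50], [0, 0, -75, 0, 50], [0, 0, -75, 0, 50]]]}}

```text
clock: 3.3
tcp_pos: [0.4557, 0.3166, 0.1291]
eef_rot: [0.5, 0.866, 0.002, 0.002]
contact_force: [1.1, -0.8, -3.1]
finger_gap: 0.0581
```

```bash
python3 -c "
from h import *
goto([.454,.3155,.05],120)
grab('wrist','w3.png');st,s=grab('scene','s3.png')
cv2.imwrite('pics/s3c.png',cv2.resize(s[80:220,330:450],None,fx=4,fy=4))"
```

```text
clock 3.3 tcp [0.4557 0.3166 0.1291] toolx 120.0 tilt [ 0.004  0.001 -1.   ] q6 -0.13 gap 0.0581 F [ 1.1 -0.8 -3.1]
row [-0.  -2.4 79. ] yaw -0.0
```

View pics/s3c.png

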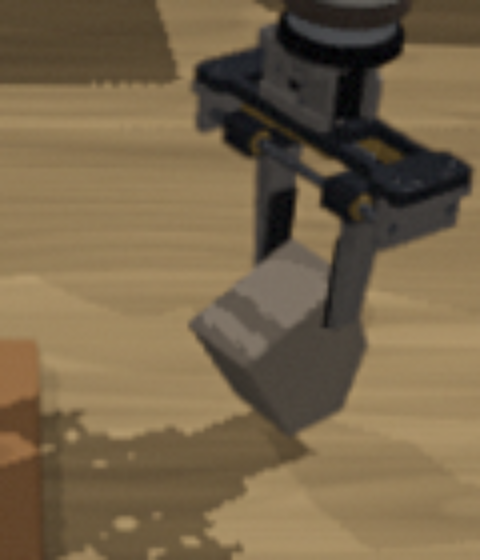

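View pics/w3.png

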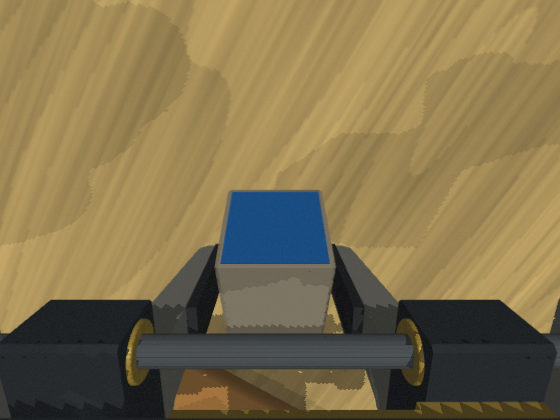

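Request:
{"fn": "send_rows", "kwargs": {"motion": [[[0, 0, 12, 0, 50], [0, 0, 22, 0, 50], [0, 0, 29, 0, 50], [0, 0, 33, 0, 50], [0, 0, 35, 0, 50], [0, 0, 35, 0, 50]]]}}

```text
clock: 4.15
tcp_pos: [0.4533, 0.3163, 0.0918]
eef_rot: [0.5, 0.866, -0.001, -0.001]
contact_force: [-5.6, 0.9, 7.3]
finger_gap: 0.058
```

```bash
python3 -c "
from h import *
goto([.454,.3155,.05],120)
grab('wrist','w4.png');st,s=grab('scene','s4.png')
cv2.imwrite('pics/s4c.png',cv2.resize(s[80:220,330:450],None,fx=4,fy=4))"
```

```text
clock 4.15 tcp [0.4533 0.3163 0.0918] toolx 120.0 tilt [-0.002 -0.    -1.   ] q6 -0.13 gap 0.058 F [-5.6  0.9  7.3]
row [-1.1  0.3 41.8] yaw -0.0
```

View pics/s4c.png

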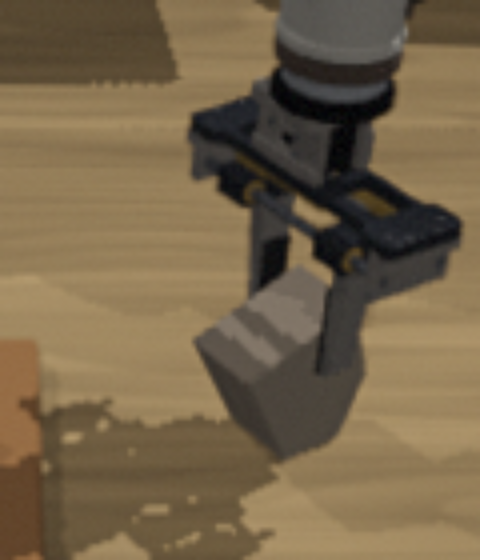

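View pics/w4.png

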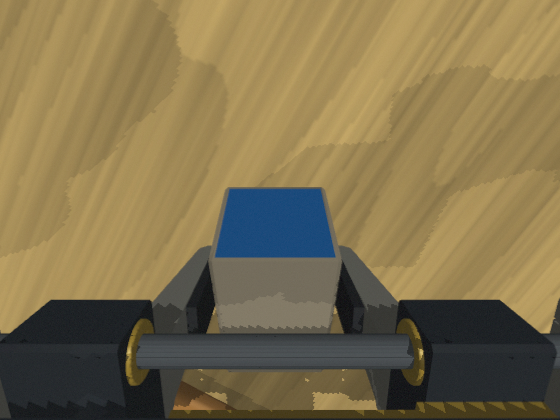

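Request:
{"fn": "send_rows", "kwargs": {"motion": [[[0, 0, -2, 0, 60], [0, 0, -2, 0, 70], [0, 0, -2, 0, 91.9], [0, 0, -2, 0, 91.9], [0, 0, -60, 0, 91.9], [0, 0, -120, 0, 91.9], [0, 0, -140, 0, 91.9]]]}}

```text
clock: 5.12
tcp_pos: [0.4556, 0.3171, 0.2367]
eef_rot: [0.5, 0.866, 0.002, 0.001]
contact_force: [0.3, -0.1, -0.4]
finger_gap: 0.0922
```

```bash
python3 -c "
from h import *
goto([.454,.3155,.05],120)
grab('wrist','w5.png');st,s=grab('scene','s5.png')
cv2.imwrite('pics/s5c.png',cv2.resize(s[120:240,330:450],None,fx=5,fy=5))"
```

```text
clock 5.12 tcp [0.4556 0.3171 0.2367] toolx 120.0 tilt [ 0.005  0.003 -1.   ] q6 -0.13 gap 0.0922 F [ 0.3 -0.1 -0.4]
row [ -0.6  -3.2 186.7] yaw -0.0
```

View pics/s5c.png

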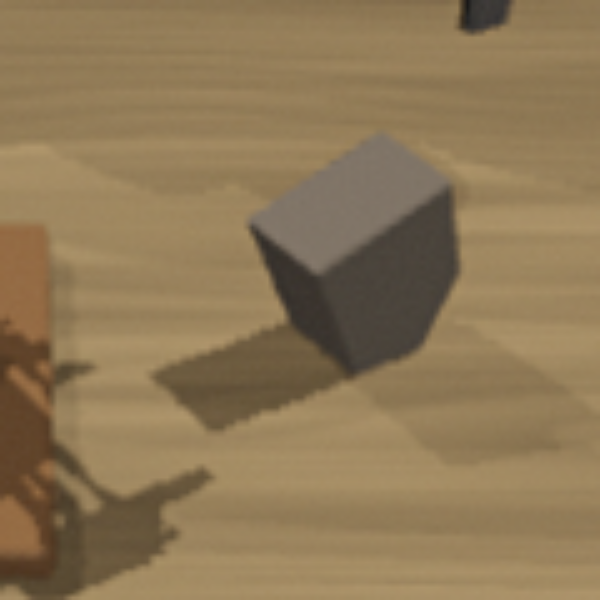

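View pics/w5.png

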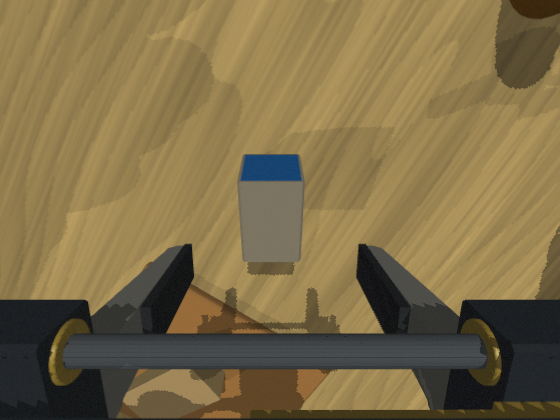

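```bash
python3 -c "
from h import *
np.set_printoptions(precision=4,suppress=True)
e=onz('wrist',[[239,181],[302,181]],.1053);a=onz('wrist',[[241,262],[300,262]],.079)
for q in (e,a):
  v=q[1]-q[0];print(np.linalg.norm(v),np.degrees(np.arctan2(v[1],v[0])),q.mean(0))
h=np.array([-.5,.866,0])
P=e.mean(0)+.0033*h;P[2]=.0542
print((e-a).mean(0)@h)
print(P);goto(P,120)
"
```

```text
0.053318993007167845 29.85962330765997 [0.44   0.3364 0.1053]
0.058714726532094606 29.801007810364542 [0.4828 0.2609 0.079 ]
0.08679853807614041
[0.4383 0.3392 0.0542]
clock 5.22 tcp [0.4553 0.317  0.2352] toolx 120.0 tilt [ 0.004  0.002 -1.   ] q6 -0.13 gap 0.0919 F [ 0.3  0.2 -0.4]
row [ 27.8  -4.4 181. ] yaw -0.0
```

```bash
python3 -c "
import cv2
im=cv2.imread('pics/w5.png')[140:285,220:325];cv2.imwrite('pics/w5c.png',cv2.resize(im,None,fx=4,fy=4,interpolation=cv2.INTER_NEAREST))"
```

```text
(no output)
```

View pics/w5c.png

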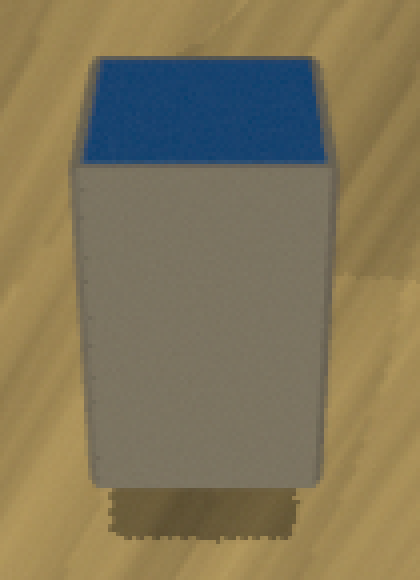

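Request:
{"fn": "send_rows", "kwargs": {"motion": [[[28, -4, 50, 0, 91.9], [28, -4, 100, 0, 91.9], [28, -4, 145, 0, 91.9], [28, -4, 172, 0, 91.9], [28, -4, 181, 0, 91.9], [28, -4, 181, 0, 65], [28, -4, 181, 0, 50], [28, -4, 181, 0, 50]]], "newtons": 6}}

```text
clock: 6.22
tcp_pos: [0.4395, 0.3401, 0.0554]
eef_rot: [0.5, 0.866, 0.003, 0.002]
contact_force: [0.8, -0.2, -0.7]
finger_gap: 0.0642
```

Request:
{"fn": "send_rows", "kwargs": {"motion": [[[0, 0, 0, 0, 50], [0, 0, 0, 0, 50], [0, 0, -30, 0, 50], [0, 0, -70, 0, 50], [0, 0, -110, 0, 50], [0, 0, -130, 0, 50], [0, 0, -130, 0, 50]]]}}

```text
clock: 7.1
tcp_pos: [0.4395, 0.3401, 0.1869]
eef_rot: [0.5, 0.866, 0.004, 0.003]
contact_force: [0.6, -0.0, -3.4]
finger_gap: 0.0579
```

```bash
python3 -c "
from h import *
goto([.454,.3155,.05],120)
grab('wrist','w6.png');st,s=grab('scene','s6.png')
cv2.imwrite('pics/s6c.png',cv2.resize(s[80:220,330:450],None,fx=4,fy=4))"
```

```text
clock 7.1 tcp [0.4395 0.3401 0.1869] toolx 120.0 tilt [ 0.009  0.005 -1.   ] q6 -0.08 gap 0.0579 F [ 0.6 -0.  -3.4]
row [-28.5  -1.2 136.9] yaw -0.0
```

View pics/s6c.png

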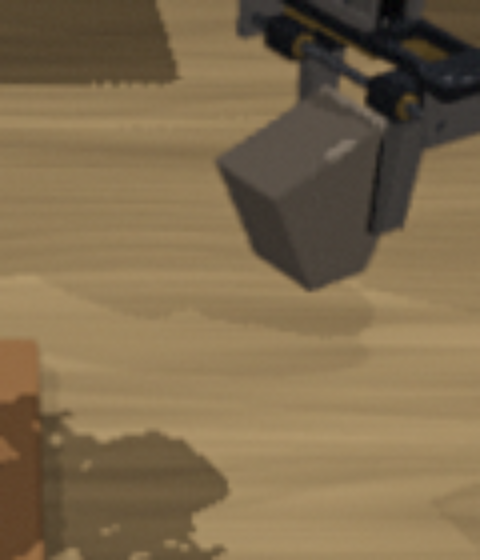

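View pics/w6.png

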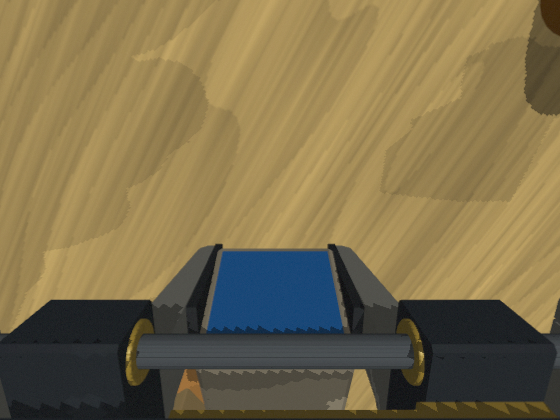

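Request:
{"fn": "send_rows", "kwargs": {"motion": [[[0, 0, 40, 0, 50], [0, 0, 75, 0, 50], [0, 0, 98, 0, 50], [0, 0, 107, 0, 50], [0, 0, 107, 0, 50]]]}}

```text
clock: 7.82
tcp_pos: [0.4376, 0.3393, 0.076]
eef_rot: [0.5, 0.866, 0.001, 0.001]
contact_force: [-0.2, -0.1, -1.9]
finger_gap: 0.0582
```

Request:
{"fn": "send_rows", "kwargs": {"motion": [[[0, 0, 0, 0, 50], [0, 0, 0, 0, 50], [0, 0, 0, 0, 50]]], "newtons": 4}}

```text
clock: 8.2
tcp_pos: [0.4381, 0.3394, 0.0767]
eef_rot: [0.5, 0.866, 0.002, 0.001]
contact_force: [0.1, 0.8, -3.6]
finger_gap: 0.058
```

```bash
python3 -c "
from h import *
goto([.454,.3155,.05],120)
grab('wrist','w7.png');st,s=grab('scene','s7.png')
cv2.imwrite('pics/s7c.png',cv2.resize(s[80:220,330:450],None,fx=4,fy=4))"
```

```text
clock 8.2 tcp [0.4381 0.3394 0.0767] toolx 120.0 tilt [ 0.003  0.002 -1.   ] q6 -0.08 gap 0.058 F [ 0.1  0.8 -3.6]
row [-28.7   1.7  26.7] yaw -0.0
```

View pics/s7c.png

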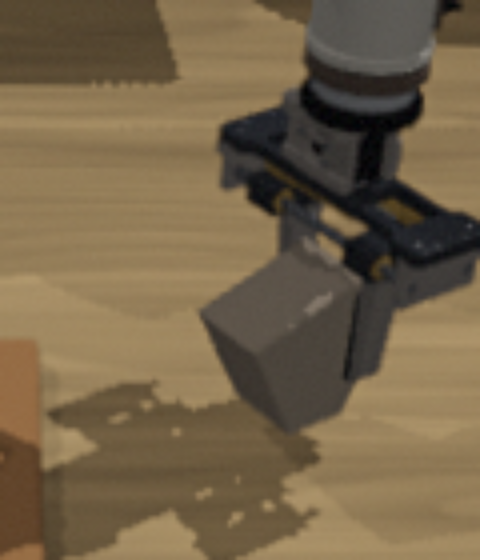

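View pics/w7.png

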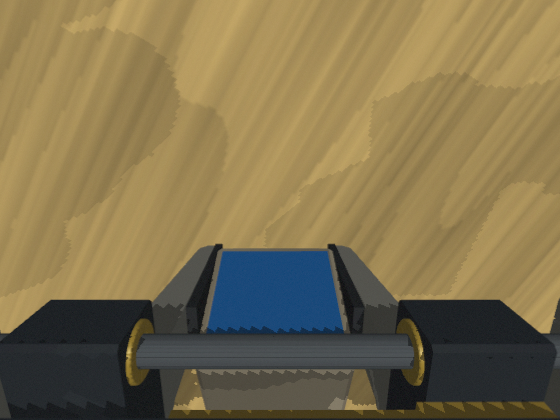

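Request:
{"fn": "send_rows", "kwargs": {"motion": [[[0, 0, 0, 0, 50], [0, 0, 0, 0, 50], [0, 0, 0, 0, 50], [0, 0, 0, 0, 50]]], "newtons": 3}}

```text
clock: 8.8
tcp_pos: [0.438, 0.3395, 0.0767]
eef_rot: [0.5, 0.866, 0.002, 0.001]
contact_force: [-0.8, 0.4, 1.5]
finger_gap: 0.0583
```

```bash
python3 -c "
from h import *
goto([.454,.3155,.05],120)
grab('wrist','w8.png');st,s=grab('scene','s8.png')
cv2.imwrite('pics/s8c.png',cv2.resize(s[130:205,370:430],None,fx=8,fy=8))"
```

```text
clock 8.8 tcp [0.438  0.3395 0.0767] toolx 120.0 tilt [ 0.003  0.002 -1.   ] q6 -0.08 gap 0.0583 F [-0.8  0.4  1.5]
row [-28.8   1.8  26.7] yaw -0.0
```

View pics/s8c.png

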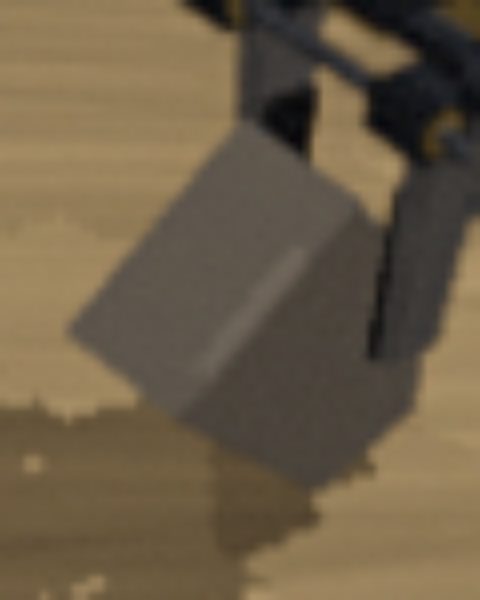

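View pics/w8.png

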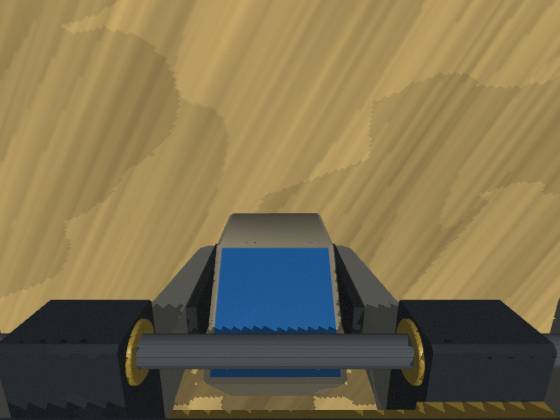

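Request:
{"fn": "send_rows", "kwargs": {"motion": [[[-7, 0, -2, 0, 50], [-14, 0, -3, 0, 50], [-21, 0, -4, 0, 50], [-28, 0, -4, 0, 50], [-35, 0, -3, 0, 50], [-42, 0, -1, 0, 50], [-48, 0, 1, 0, 50], [-48, 0, 1, 0, 50]]]}}

```text
clock: 9.9
tcp_pos: [0.4626, 0.2976, 0.0757]
eef_rot: [0.5, 0.866, 0.002, 0.001]
contact_force: [1.7, -0.9, -1.4]
finger_gap: 0.0578
```

```bash
python3 -c "
from h import *
goto([.454,.3155,.05],120)
grab('wrist','w9.png');st,s=grab('scene','s9.png')
cv2.imwrite('pics/s9c.png',cv2.resize(s[130:205,360:430],None,fx=8,fy=8))"
```

```text
clock 9.9 tcp [0.4626 0.2976 0.0757] toolx 119.9 tilt [ 0.004  0.002 -1.   ] q6 -0.17 gap 0.0578 F [ 1.7 -0.9 -1.4]
row [19.8  1.4 25.7] yaw -0.1
```

View pics/s9c.png

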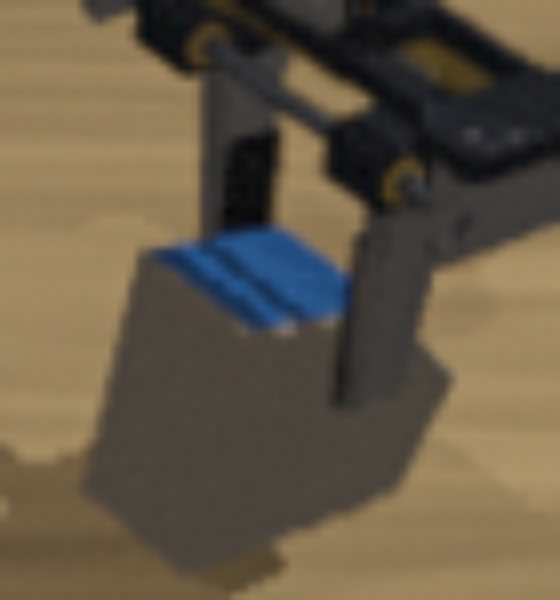

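View pics/w9.png

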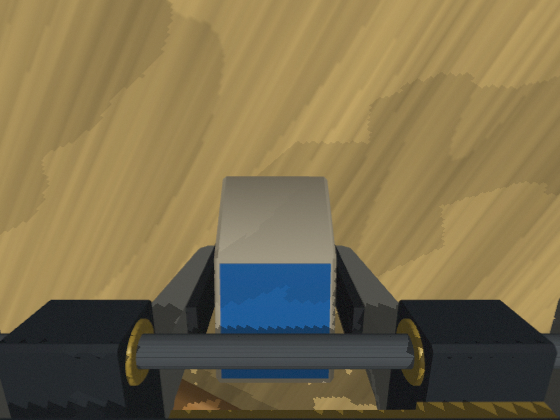

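Request:
{"fn": "send_rows", "kwargs": {"motion": [[[0, 0, 0, 0, 62], [0, 0, 0, 0, 75], [0, 0, 0, 0, 91.9], [0, 0, 0, 0, 91.9], [0, 0, -60, 0, 91.9], [-20, 0, -120, 0, 91.9], [-50, 0, -160, 0, 91.9], [-50, 0, -160, 0, 91.9]]]}}

```text
clock: 11.0
tcp_pos: [0.4897, 0.2536, 0.2402]
eef_rot: [0.501, 0.865, 0.005, 0.004]
contact_force: [-0.1, -0.7, -1.2]
finger_gap: 0.092
```

```bash
python3 -c "
from h import *
goto([.454,.3155,.05],120)
st,w=grab('wrist','w10.png');st,s=grab('scene','s10.png')
cv2.imwrite('pics/s10c.png',cv2.resize(s[130:220,340:430],None,fx=6,fy=6))"
```

```text
clock 11.0 tcp [0.4897 0.2536 0.2402] toolx 119.8 tilt [ 0.012  0.004 -1.   ] q6 -0.26 gap 0.092 F [-0.1 -0.7 -1.2]
row [ 71.9  -2.6 190. ] yaw -0.2
```

View pics/s10c.png

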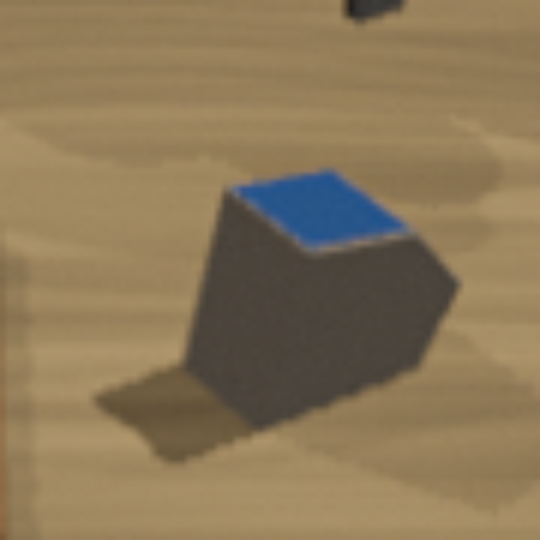

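View pics/w10.png

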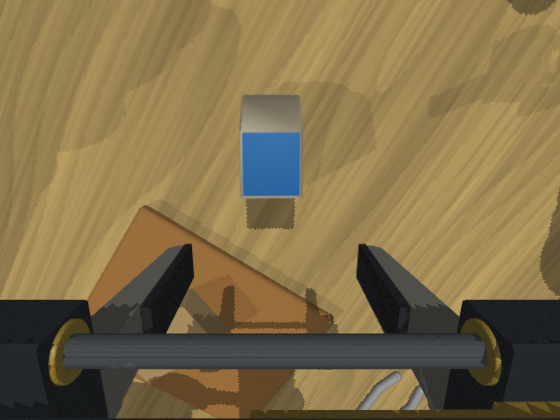

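```bash
python3 -c "
from h import *
np.set_printoptions(precision=4,suppress=True)
im=cv2.imread('pics/w10.png');hsv=cv2.cvtColor(im,cv2.COLOR_BGR2HSV)
m=cv2.inRange(hsv,(100,120,60),(125,255,255))
n,l,s,c=cv2.connectedComponentsWithStats(m);k=1+np.argmax(s[1:,4]);print(s[k])
cs,_=cv2.findContours((l==k).astype(np.uint8),0,2);print(cv2.boxPoints(cv2.minAreaRect(cs[0])))
e=onz('wrist',[[241.5,196],[301,196]],.0886);d=onz('wrist',[[242,132],[300.5,132]],.0778)
for q in (e,d):
  v=q[1]-q[0];print(np.linalg.norm(v),np.degrees(np.arctan2(v[1],v[0])),q.mean(0))
v=(d-e).mean(0);print(np.linalg.norm(v),np.degrees(np.arctan2(v[1],v[0])))
h=v/np.linalg.norm(v);h[2]=0
C=(e.mean(0)+d.mean(0))/2+h*(.0499-.5*(.0141+.0752))
print('center',C); P=C+h*.0021;P[2]=.057;goto(P,120)
# two-view height check scene+wrist
S=lambda x,y:[340+x/6-.4,130+y/6-.4]
c1,d1=rays('scene',[S(229,187),S(333,170),S(412,235),S(315,250)])
c2,d2=rays('wrist',[[241.5,196],[242,132],[300.5,132],[301,196]])
for i,j in ((0,0),(1,1),(2,2),(3,3)): print(tri(c1,d1[i],c2,d2[j]))
"
```

```text
[ 243  133   57   63 3543]
[[243. 195.]
 [243. 133.]
 [299. 133.]
 [299. 195.]]
0.05411058957708596 29.822589117893976 [0.4799 0.259  0.0886]
0.052310174266190175 29.857847707407075 [0.452  0.3078 0.0778]
0.05723278495238666 119.77844261595337
center [0.4634 0.2879 0.0832]
clock 11.1 tcp [0.4864 0.2542 0.2353] toolx 119.9 tilt [ 0.003  0.002 -1.   ] q6 -0.26 gap 0.0918 F [-1.  -0.4 -1.4]
row [ 42.7  -3.9 178.3] yaw -0.1
(array([0.4569, 0.2461, 0.086 ]), np.float64(0.002538474401361522))
(array([0.4296, 0.296 , 0.0765]), np.float64(0.00273537718986052))
(array([0.4754, 0.3223, 0.0734]), np.float64(0.0030398362231781515))
(array([0.5044, 0.2742, 0.0862]), np.float64(0.004391430532719033))
```

```bash
python3 -c "
from h import *
np.set_printoptions(precision=4,suppress=True)
st,im=grab('wrist','w11.png')
print(st['tcp_pos'],env.read_state()['tcp_pos'])
hsv=cv2.cvtColor(im,cv2.COLOR_BGR2HSV)
m=cv2.inRange(hsv,(100,120,60),(125,255,255))
n,l,s,c=cv2.connectedComponentsWithStats(m);k=1+np.argmax(s[1:,4]);x,y,w,hh,_=s[k];print(s[k])
e=onz('wrist',[[x-1,y+hh],[x+w,y+hh]],.0886,st);d=onz('wrist',[[x-1,y-1],[x+w,y-1]],.0778,st)
for q in (e,d):
  v=q[1]-q[0];print(np.linalg.norm(v),np.degrees(np.arctan2(v[1],v[0])),q.mean(0))
v=(d-e).mean(0);print(np.linalg.norm(v),np.degrees(np.arctan2(v[1],v[0])))
h=v/np.linalg.norm(v);h[2]=0
C=(e.mean(0)+d.mean(0))/2+h*(.0499-.5*(.0141+.0752))
print('center',C); P=C+h*.0021;P[2]=.057;goto(P,120)
"
```

```text
[0.4864 0.2542 0.2353] [0.4857 0.2543 0.2342]
[ 247  136   58   64 3650]
0.05384417650993953 29.82031977802221 [0.4851 0.2577 0.0886]
0.05288945359102438 29.857028948698012 [0.4566 0.3074 0.0778]
0.05834486925793746 119.84534813607813
center [0.4683 0.287  0.0832]
clock 11.15 tcp [0.4857 0.2543 0.2342] toolx 120.0 tilt [ 0.001  0.002 -1.   ] q6 -0.26 gap 0.0918 F [ 0.2  0.5 -0.2]
row [ 38.9   0.9 177.3] yaw -0.0
```

Request:
{"fn": "send_rows", "kwargs": {"motion": [[[39, 1, 40, 0, 91.9], [39, 1, 90, 0, 91.9], [39, 1, 140, 0, 91.9], [39, 1, 168, 0, 91.9], [39, 1, 177, 0, 91.9], [39, 1, 177, 0, 65], [39, 1, 177, 0, 50], [39, 1, 177, 0, 50]]], "newtons": 12}}

```text
clock: 12.15
tcp_pos: [0.4682, 0.2893, 0.0586]
eef_rot: [0.5, 0.866, 0.002, 0.001]
contact_force: [0.3, 0.1, 0.4]
finger_gap: 0.064
```

Request:
{"fn": "send_rows", "kwargs": {"motion": [[[0, 0, 0, 0, 50], [0, 0, 0, 0, 50], [0, 0, -30, 0, 50], [0, 0, -70, 0, 50], [0, 0, -100, 0, 50], [0, 0, -100, 0, 50]]]}}

```text
clock: 12.9
tcp_pos: [0.4695, 0.2896, 0.1609]
eef_rot: [0.5, 0.866, 0.004, 0.003]
contact_force: [-0.4, 0.6, -2.3]
finger_gap: 0.0579
```

```bash
python3 -c "
from h import *
goto([.4735,.0275,.15],66)
st,w=grab('wrist','w12.png');st,s=grab('scene','s12.png')
st,t=grab('top','t12.png')
cv2.imwrite('pics/s12c.png',cv2.resize(s[90:220,320:430],None,fx=5,fy=4.6))
cv2.imwrite('pics/t12c.png',cv2.resize(t[190:315,135:325],None,fx=4,fy=4,interpolation=cv2.INTER_CUBIC))"
```

```text
clock 12.9 tcp [0.4695 0.2896 0.1609] toolx 120.0 tilt [ 0.009  0.004 -1.   ] q6 -0.19 gap 0.0579 F [-0.4  0.6 -2.3]
row [-229.1 -127.6    9.8] yaw 54.0
```

View pics/s12c.png

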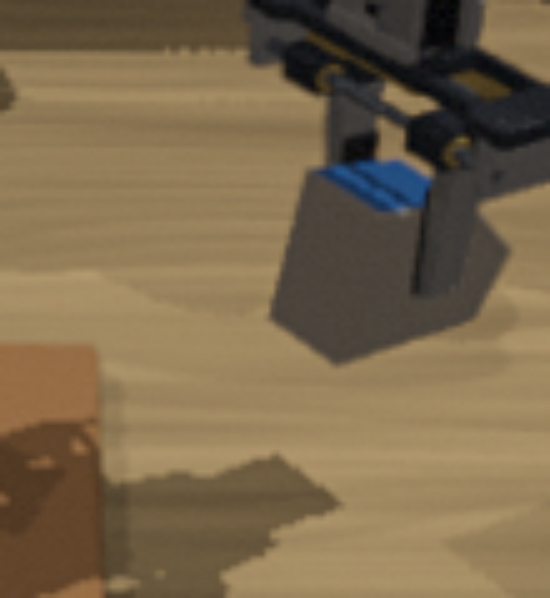

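View pics/w12.png

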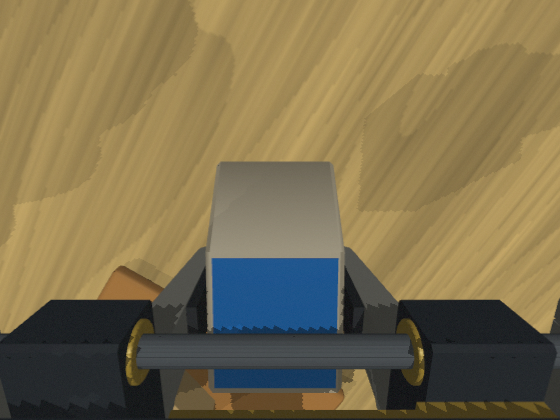

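View pics/t12c.png

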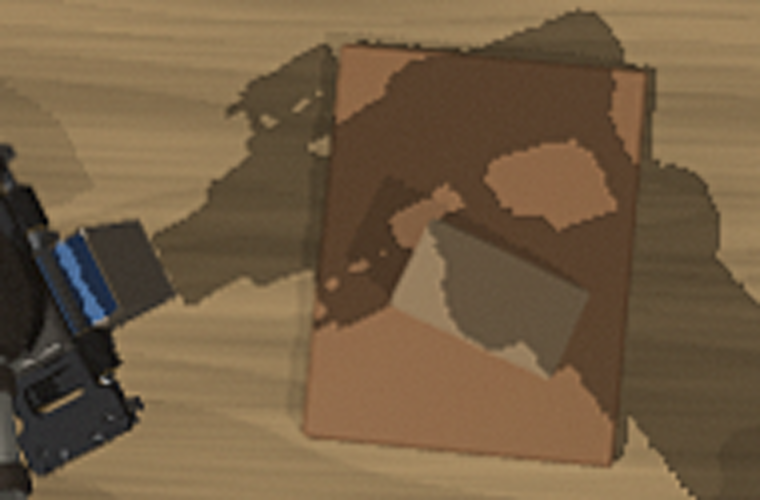

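```bash
python3 -c "
from h import *
goto([.42,-.091,.35],66)"
```

```text
clock 13.05 tcp [0.4666 0.2886 0.1565] toolx 120.0 tilt [ 0.     0.001 -1.   ] q6 -0.19 gap 0.0577 F [-0.3  0.5 -2.9]
row [-305.3 -229.8 -194. ] yaw 54.0
```

Request:
{"fn": "send_rows", "kwargs": {"motion": [[[0, 0, -50, 0, 50], [-40, -30, -90, 8, 50], [-90, -68, -130, 17, 50], [-140, -105, -160, 26, 50], [-190, -143, -185, 35, 50], [-240, -180, -194, 44, 50], [-280, -210, -194, 50, 50], [-305, -230, -194, 54, 50]]]}}

```text
clock: 14.05
tcp_pos: [0.4188, -0.093, 0.3484]
eef_rot: [0.84, 0.543, -0.0, -0.002]
contact_force: [0.9, 0.3, -3.8]
finger_gap: 0.0578
```

Request:
{"fn": "send_rows", "kwargs": {"motion": [[[0, 0, 0, 0, 50], [0, 0, 0, 0, 50], [0, 0, 0, 0, 50]]]}}

```text
clock: 14.42
tcp_pos: [0.4188, -0.0918, 0.3477]
eef_rot: [0.839, 0.543, -0.0, -0.002]
contact_force: [-0.3, 0.2, -3.4]
finger_gap: 0.0577
```

```bash
python3 -c "
from h import *
goto([.42,-.091,.35],66)
st,w=grab('wrist','w13.png');print(st)"
```

```text
clock 14.43 tcp [ 0.4188 -0.0918  0.3477] toolx 65.8 tilt [-0.003  0.003 -1.   ] q6 -0.08 gap 0.0577 F [-0.3  0.2 -3.4]
row [ 1.2  0.7 -2.3] yaw -0.2
{'clock': 14.425, 'qpos': array([-5.00190758e-01, -2.83562185e-01,  1.80790054e+00,  1.35218176e-03,
        1.62162230e+00, -7.84697324e-02]), 'dq': array([ 0.00250784, -0.00512655, -0.00589555, -0.00345585,  0.00182515,
       -0.00271029]), 'joint_efforts': array([-4.55239741e-01, -2.32437944e+01, -3.48659027e+01,  5.47875417e-02,
        3.35666549e-02,  1.34681544e-03]), 'tcp_pos': array([ 0.41882877, -0.09181416,  0.34766137]), 'eef_rot': array([ 8.39423596e-01,  5.43472908e-01, -4.45630300e-04, -2.24216461e-03]), 'contact_force': array([-0.25865262,  0.22282723, -3.36826557]), 'torque': array([-0.06705785,  0.070997  , -0.00557211]), 'finger_gap': 0.057725591106862484}
```

View pics/w13.png

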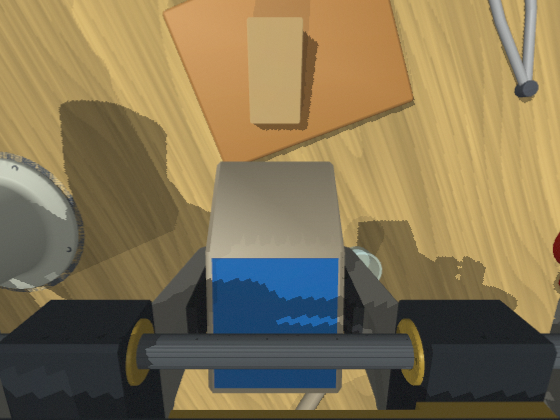

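```bash
python3 -c "
import cv2
im=cv2.imread('pics/w13.png')[5:140,225:330];cv2.imwrite('pics/w13c.png',cv2.resize(im,None,fx=4.4,fy=4.4,interpolation=cv2.INTER_NEAREST))"
```

```text
(no output)
```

View pics/w13c.png

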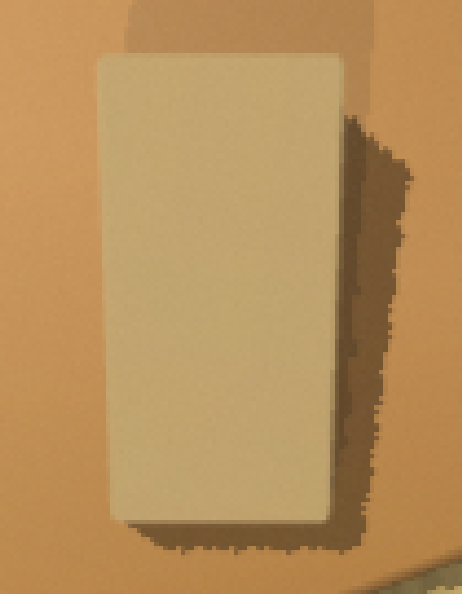

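```bash
python3 -c "
from h import *
np.set_printoptions(precision=4,suppress=True)
Z=lambda x,y:[225+x/4.4-.4,5+y/4.4-.4]
px=[Z(97,54),Z(343,54),Z(330,521),Z(110,521)]
st={'tcp_pos':np.array([.41883,-.09181,.34766]),'eef_rot':np.array([8.39423596e-01,  5.43472908e-01, -4.45630300e-04, -2.24216461e-03])}
q=onz('wrist',px,[.0612,.0612,.04,.04],st)
print(q)
m=q.mean(0);v=(q[0]+q[1])/2-(q[2]+q[3])/2
print(m,np.linalg.norm(v[:2]),np.degrees(np.arctan2(v[1],v[0])),np.linalg.norm(q[0]-q[1]),np.linalg.norm(q[2]-q[3]))
for r in (q[1]-q[0],q[2]-q[3]): print(np.degrees(np.arctan2(r[1],r[0])))
S=lambda x,y:[240+x/4-.375,140+y/4-.375]
c1,d1=rays('scene',[S(313,126),S(275,181),S(103,160)]);c2,d2=rays('wrist',[px[0],px[1],px[2]],st)
for i in range(3):print(tri(c1,d1[i],c2,d2[i]))
T=lambda x,y:[135+x/4-.375,190+y/4-.375]
t=onz('top',[T(552,378),T(392,302),T(438,218),T(590,290)],[.04,.0612,.0612,.04])
v=(t[1]+t[2]-t[0]-t[3])/2;print('top',t.mean(0),np.linalg.norm(v[:2]),np.degrees(np.arctan2(v[1],v[0])))
"
```

```text
[[ 0.4651  0.0943  0.0612]
 [ 0.5246  0.0675  0.0612]
 [ 0.4757 -0.0423  0.04  ]
 [ 0.4151 -0.0151  0.04  ]]
[0.4701 0.0261 0.0506] 0.12018838416826869 65.71901267058573 0.06523654585866792 0.0663717621003542
-24.293500077363934
-24.223460763750047
(array([0.4651, 0.0951, 0.0605]), np.float64(0.0011604719914958378))
(array([0.5246, 0.0685, 0.0606]), np.float64(0.001807414375128011))
(array([ 0.4755, -0.04  ,  0.0433]), np.float64(0.004250132755584875))
top [0.4734 0.0262 0.0506] 0.11674998645647688 65.97687010426527
```

```bash
python3 -c "
from h import *
goto([.4738,.0325,.20],65.7)"
```

```text
clock 14.47 tcp [ 0.4189 -0.0918  0.348 ] toolx 65.9 tilt [-0.003  0.003 -1.   ] q6 -0.08 gap 0.0583 F [-0.3 -0.3 -2.7]
row [135.7  -0.3 148.2] yaw 0.2
```

Request:
{"fn": "send_rows", "kwargs": {"motion": [[[45, 0, 40, 0.2, 50], [90, 0, 80, 0.2, 50], [125, 0, 120, 0.2, 50], [136, 0, 160, 0.2, 50], [136, 0, 190, 0.2, 50], [136, 0, 213, 0.2, 50], [136, 0, 213, 0.2, 50], [136, 0, 213, 0.2, 50]]], "newtons": 7}}

```text
clock: 15.48
tcp_pos: [0.4748, 0.0332, 0.1363]
eef_rot: [0.84, 0.542, 0.0, -0.001]
contact_force: [1.1, 0.2, -2.1]
finger_gap: 0.0581
```

```bash
python3 -c "
from h import *
goto([.4738,.0325,.1153],65.7)
st,w=grab('wrist','w14.png');st,s=grab('scene','s14.png')
cv2.imwrite('pics/s14c.png',cv2.resize(s[100:240,240:360],None,fx=4,fy=4))
goto([.4704,.0250,.1082],65.7)
"
```

```text
clock 15.47 tcp [0.4748 0.0332 0.1363] toolx 65.7 tilt [-0.001  0.003 -1.   ] q6 0.24 gap 0.0581 F [ 1.1  0.2 -2.1]
row [-1.1 -0.5 21. ] yaw 0.0
clock 15.57 tcp [0.4751 0.0329 0.1367] toolx 65.7 tilt [ 0.     0.002 -1.   ] q6 0.24 gap 0.0581 F [ 0.3 -0.3 -2.6]
row [-9.2 -1.  28.5] yaw -0.0
```

View pics/s14c.png

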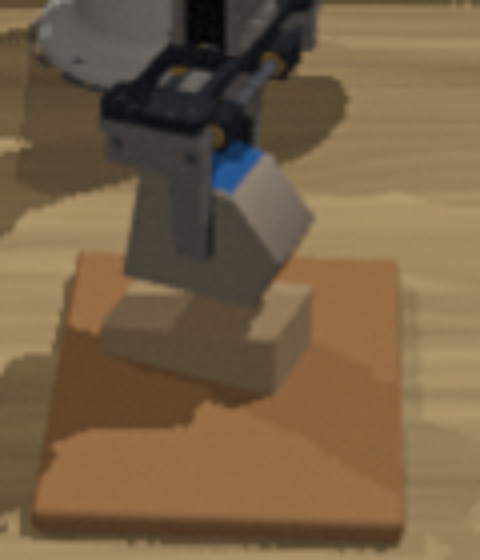

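View pics/w14.png

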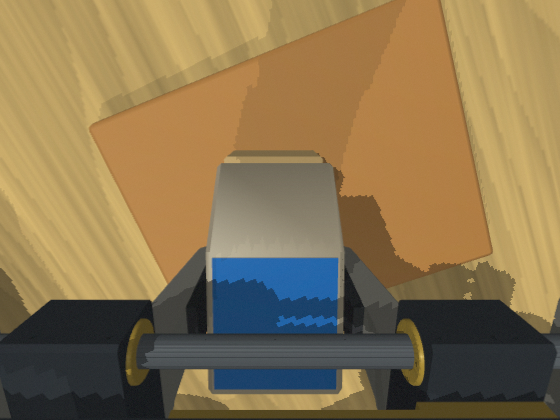

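Request:
{"fn": "send_rows", "kwargs": {"motion": [[[-1, -0.8, 8, 0, 50], [-1, -0.8, 15, 0, 50], [-1, -0.8, 20, 0, 50], [-2, -0.8, 22, 0, 50], [-4, -0.8, 24.5, 0, 50], [-6.5, -0.8, 26.5, 0, 50], [-9, -0.8, 28.5, 0, 50], [-9, -0.8, 29, 0, 50]]]}}

```text
clock: 16.58
tcp_pos: [0.4703, 0.0247, 0.1077]
eef_rot: [0.84, 0.542, 0.0, -0.001]
contact_force: [-5.3, -2.9, 6.5]
finger_gap: 0.0579
```

```bash
python3 -c "
from h import *
goto([.4704,.0250,.1082],65.7)
st,w=grab('wrist','w15.png');st,s=grab('scene','s15.png')
cv2.imwrite('pics/s15c.png',cv2.resize(s[100:240,240:360],None,fx=4,fy=4))
goto([.4704,.0250,.1082],65.7)
"
```

```text
clock 16.57 tcp [0.4703 0.0247 0.1077] toolx 65.7 tilt [-0.001  0.002 -1.   ] q6 0.22 gap 0.0579 F [-5.3 -2.9  6.5]
row [ 0.4 -0.  -0.5] yaw -0.0
clock 16.68 tcp [0.4703 0.0247 0.1077] toolx 65.7 tilt [-0.001  0.002 -1.   ] q6 0.22 gap 0.0579 F [-4.4 -2.6  5.1]
row [ 0.4 -0.  -0.5] yaw -0.0
```

View pics/s15c.png

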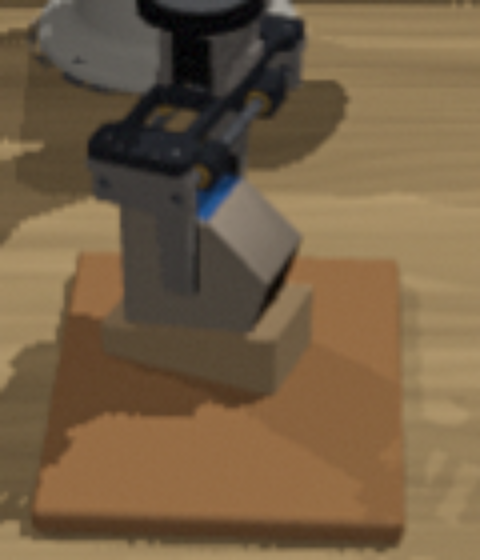

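View pics/w15.png

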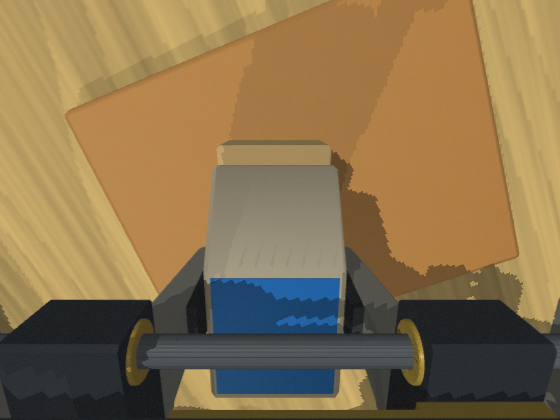

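Request:
{"fn": "send_rows", "kwargs": {"motion": [[[0, 0, -0.5, 0, 60], [0, 0, -0.5, 0, 70], [0, 0, -0.5, 0, 91.9], [0, 0, -0.5, 0, 91.9], [0, 0, -45, 0, 91.9], [-15, 0, -100, 0, 91.9], [-40, 0, -150, 0, 91.9], [-50, 0, -160, 0, 91.9]]]}}

```text
clock: 17.68
tcp_pos: [0.4514, -0.0224, 0.2716]
eef_rot: [0.84, 0.542, 0.002, 0.002]
contact_force: [0.5, -0.8, -0.5]
finger_gap: 0.0922
```

Request:
{"fn": "send_rows", "kwargs": {"motion": [[[0, 0, 0, 0, 91.9], [0, 0, 0, 0, 91.9]]]}}

```text
clock: 17.92
tcp_pos: [0.4509, -0.022, 0.2702]
eef_rot: [0.84, 0.542, 0.002, 0.001]
contact_force: [0.5, -0.1, -0.8]
finger_gap: 0.0917
```

```bash
python3 -c "
from h import *
goto([.4704,.0250,.1082],65.7)
st,w=grab('wrist','w16.png');print(list(st['tcp_pos']),list(st['eef_rot']));st,s=grab('scene','s16.png')
cv2.imwrite('pics/s16c.png',cv2.resize(s[130:240,240:350],None,fx=5,fy=5))
"
```

```text
clock 17.93 tcp [ 0.4509 -0.022   0.2702] toolx 65.6 tilt [ 0.004  0.    -1.   ] q6 0.11 gap 0.0917 F [ 0.5 -0.1 -0.8]
row [ 50.5  -2.2 162.1] yaw -0.1
[np.float64(0.45092625822240834), np.float64(-0.021965186090873244), np.float64(0.270172390812203)] [np.float64(0.8403296792241967), np.float64(0.5420719906749983), np.float64(0.0017003373776313863), np.float64(0.0010468970368388711)]
```

View pics/s16c.png

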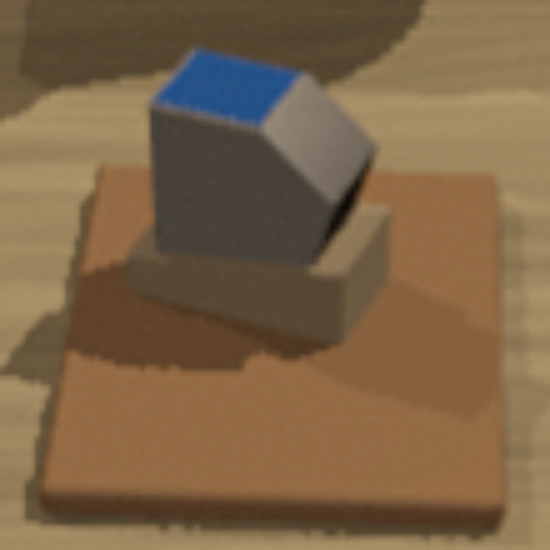

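View pics/w16.png

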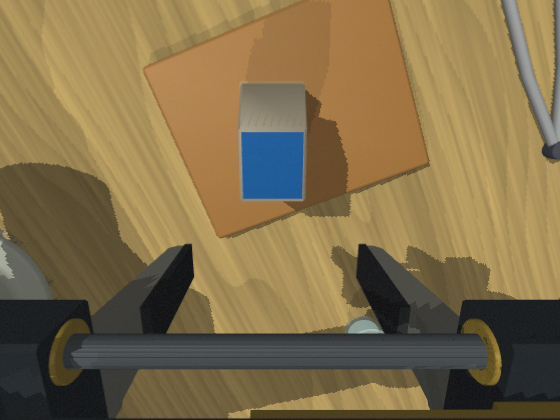

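```bash
cat > blue.py <<'E'
from h import *
np.set_printoptions(precision=4,suppress=True)
def blueq(im):
    hsv=cv2.cvtColor(im,cv2.COLOR_BGR2HSV)
    m=cv2.inRange(hsv,(100,120,50),(125,255,255))
    return m
def comp(m,near):
    n,l,s,c=cv2.connectedComponentsWithStats(m)
    k=min([i for i in range(1,n) if s[i,4]>60],key=lambda i:np.hypot(*(c[i]-near)))
    cs,_=cv2.findContours((l==k).astype(np.uint8),0,2)
    a=cv2.approxPolyDP(cs[0],.05*cv2.arcLength(cs[0],True),True).reshape(-1,2)
    mo=cv2.moments((l==k).astype(np.uint8),True)
    return a,np.array([mo['m10']/mo['m00'],mo['m01']/mo['m00']]),s[k]
E
python3 -c "
from blue import *
st={'tcp_pos':np.array([.45093,-.02197,.27017]),'eef_rot':np.array([.8403297,.542072,.0017003,.0010469])}
w=cv2.imread('pics/w16.png');s=cv2.imread('pics/s16.png')
aw,cw,_=comp(blueq(w),(272,165));as_,cs,_=comp(blueq(s),(285,148))
print(aw,cw);print(as_,cs)
h=np.array([.4115,.9114]);n=np.array([-.9114,.4115]);W=np.array([.471,.0263])
q=onz('wrist',aw,.1327,st);print(q)
m=onz('wrist',[cw],.1327,st)[0];print('blue centre',m,(m[:2]-W)@h,(m[:2]-W)@n)
c1,d1=rays('wrist',np.vstack([aw,cw]),st)
c2,d2=rays('scene',np.vstack([as_,cs]))
print(tri(c1,d1[-1],c2,d2[-1]))
for i in range(len(aw)):
  print(aw[i],min((tri(c1,d1[i],c2,d2[j]) for j in range(len(as_))),key=lambda r:r[1]))
"
```

```text
[[242 132]
 [243 197]
 [301 198]
 [303 132]] [272.1193 164.7168]
[[272 149]
 [291 154]
 [298 145]
 [279 141]] [285.2727 147.026 ]
[[ 0.453   0.0478  0.1327]
 [ 0.4293 -0.0027  0.1327]
 [ 0.4755 -0.0247  0.1327]
 [ 0.4994  0.0267  0.1327]]
blue centre [0.4645 0.0125 0.1327] -0.015213087739819369 0.000248979740762371
(array([0.4646, 0.0132, 0.1331]), np.float64(0.001132468003692967))
[242 132] (array([0.4528, 0.0465, 0.1311]), np.float64(0.0025552310485954612))
[243 197] (array([ 0.4287, -0.0027,  0.129 ]), np.float64(0.0013721440076919344))
[301 198] (array([ 0.4759, -0.0212,  0.1356]), np.float64(0.005349146501518074))
[303 132] (array([0.4993, 0.0272, 0.1346]), np.float64(0.0005452077530032019))
```

```bash
python3 -c "
from h import *
goto([.44,-.28,.27],65.7)"
```

```text
clock 18.02 tcp [ 0.4508 -0.0218  0.2699] toolx 65.7 tilt [ 0.003  0.    -1.   ] q6 0.11 gap 0.0921 F [-0.5  0.3  0.1]
row [-2.397e+02  9.650e+01 -2.000e-01] yaw -0.0
```

Request:
{"fn": "send_rows", "kwargs": {"motion": [[[-45, 19, 0, 0, 91.9], [-95, 40, 0, 0, 91.9], [-145, 61, 0, 0, 91.9], [-195, 82, 0, 0, 91.9], [-245, 104, 0, 0, 91.9], [-253, 126, 0, 0, 91.9], [-253, 126, 0, 0, 91.9], [-253, 126, 0, 0, 91.9]]]}}

```text
clock: 19.02
tcp_pos: [0.4612, -0.303, 0.269]
eef_rot: [0.84, 0.543, 0.001, -0.0]
contact_force: [-0.5, -0.1, 0.5]
finger_gap: 0.092
```

```bash
python3 -c "
from h import *
goto([.475,-.278,.27],65.7)
st,w=grab('wrist','w17.png');print(list(st['tcp_pos']),list(st['eef_rot']));st,s=grab('scene','s17.png')
cv2.imwrite('pics/s17c.png',cv2.resize(s[150:220,130:220],None,fx=6,fy=6))
"
```

```text
clock 19.02 tcp [ 0.4612 -0.303   0.269 ] toolx 65.7 tilt [ 0.002  0.002 -1.   ] q6 -0.38 gap 0.092 F [-0.5 -0.1  0.5]
row [28.5  2.4 -1. ] yaw 0.0
[np.float64(0.46115273584915856), np.float64(-0.3029884175990108), np.float64(0.2689518972874114)] [np.float64(0.839889554577865), np.float64(0.5427557946156888), np.float64(0.0012531805485976857), np.float64(-0.00033624485206442344)]
```

View pics/s17c.png

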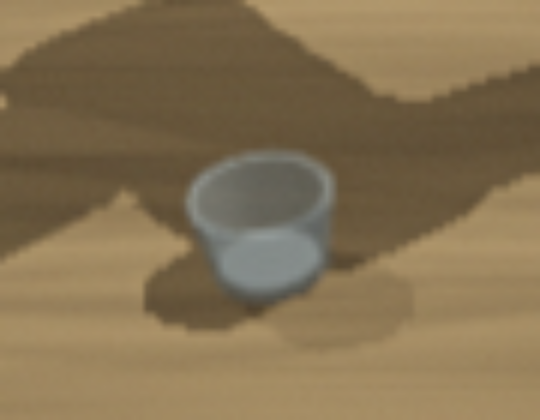

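View pics/w17.png

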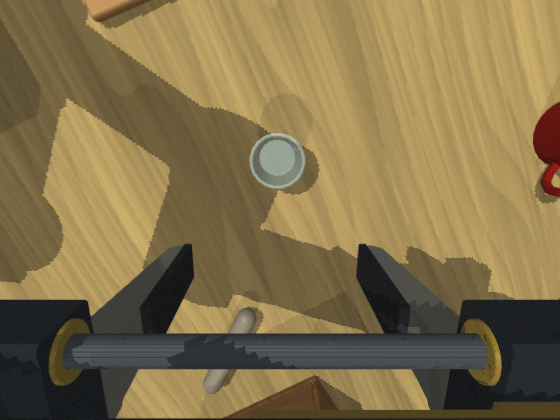

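```bash
python3 -c "
from h import *
np.set_printoptions(precision=4,suppress=True)
st={'tcp_pos':np.array([.461153,-.302988,.268952]),'eef_rot':np.array([.83988955,.5427558,.00125318,-.000336245])}
z=onz('wrist',[[277.5,161]],.04,st);print(z, onz('wrist',[[249,161],[306,161]],.04,st))
c1,d1=rays('wrist',[[277.5,161],[277.5,156]],st);c2,d2=rays('scene',[[172.9,181.9],[174.6,193]])
print(tri(c1,d1[0],c2,d2[0]),tri(c1,d1[1],c2,d2[1]))
print(onz('wrist',[[277.5,156]],.004,st))
goto([z[0][0],z[0][1],.031],65.7)
"
```

```text
[[ 0.4758 -0.2783  0.04  ]] [[ 0.4464 -0.265   0.04  ]
 [ 0.5052 -0.2916  0.04  ]]
(array([ 0.4756, -0.2772,  0.0399]), np.float64(0.0021307669967116647)) (array([ 0.4767, -0.2766,  0.0051]), np.float64(0.0006185541530422859))
[[ 0.4767 -0.277   0.004 ]]
clock 19.12 tcp [ 0.4613 -0.303   0.2696] toolx 65.8 tilt [ 0.003  0.001 -1.   ] q6 -0.38 gap 0.0918 F [-0.3 -0.2  0.5]
row [ 28.1   2.6 238.6] yaw 0.1
```

Request:
{"fn": "send_rows", "kwargs": {"motion": [[[28.5, 2.8, 50, 0, 91.9], [28.5, 2.8, 105, 0, 91.9], [28.5, 2.8, 160, 0, 91.9], [28.5, 2.8, 205, 0, 91.9], [28.5, 2.8, 230, 0, 91.9], [28.5, 2.8, 238, 0, 91.9], [28.5, 2.8, 238, 0, 91.9], [28.5, 2.8, 238, 0, 75]]], "newtons": 8}}

```text
clock: 20.12
tcp_pos: [0.4771, -0.2787, 0.0333]
eef_rot: [0.84, 0.543, 0.002, 0.002]
contact_force: [0.9, 0.4, 0.2]
finger_gap: 0.0835
```

Request:
{"fn": "send_rows", "kwargs": {"motion": [[[0, 0, 0, 0, 66], [0, 0, 0, 0, 55], [0, 0, 0, 0, 45], [0, 0, 0, 0, 45], [0, 0, 0, 0, 45]]]}}

```text
clock: 20.75
tcp_pos: [0.4773, -0.279, 0.0341]
eef_rot: [0.84, 0.543, 0.002, 0.002]
contact_force: [-1.8, 1.7, 5.7]
finger_gap: 0.0623
```

```bash
python3 -c "
from h import *
goto([.4758,-.278,.031],65.7)
st,s=grab('scene','s18.png')
cv2.imwrite('pics/s18c.png',cv2.resize(s[120:220,120:230],None,fx=5,fy=5))
"
```

```text
clock 20.75 tcp [ 0.4773 -0.279   0.0341] toolx 65.8 tilt [ 0.005 -0.002 -1.   ] q6 -0.33 gap 0.0623 F [-1.8  1.7  5.7]
row [ 0.3 -1.8  3.1] yaw 0.1
```

View pics/s18c.png

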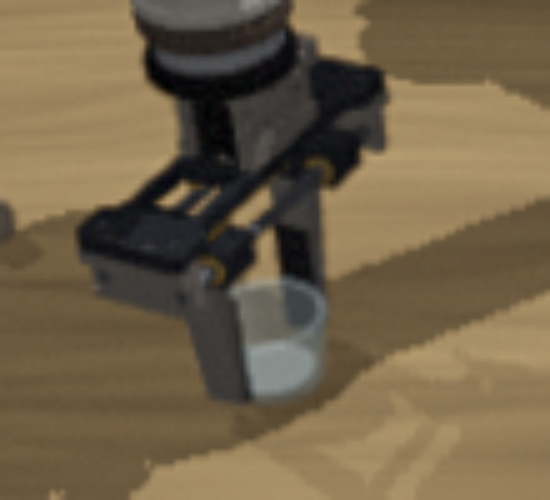

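Request:
{"fn": "send_rows", "kwargs": {"motion": [[[0, 0, -5, 0, 45], [0, 0, -15, 0, 45], [0, 0, -40, 0, 45], [0, 0, -90, 0, 45], [0, 0, -140, 0, 45], [0, 0, -190, 0, 45], [0, 0, -190, 0, 45], [0, 0, -190, 0, 45]]]}}

```text
clock: 21.8
tcp_pos: [0.4759, -0.2783, 0.2233]
eef_rot: [0.84, 0.543, 0.001, 0.001]
contact_force: [-0.4, -0.0, -1.4]
finger_gap: 0.0629
```

```bash
python3 -c "
from h import *
goto([.4758,-.278,.031],65.7)
st,w=grab('wrist','w19.png');st,s=grab('scene','s19.png')
cv2.imwrite('pics/s19c.png',cv2.resize(s[60:190,110:230],None,fx=4.5,fy=4.5))
"
```

```text
clock 21.8 tcp [ 0.4759 -0.2783  0.2233] toolx 65.8 tilt [ 0.004 -0.001 -1.   ] q6 -0.33 gap 0.0629 F [-0.4 -0.  -1.4]
row [  0.   -1.  192.3] yaw 0.1
```

View pics/s19c.png

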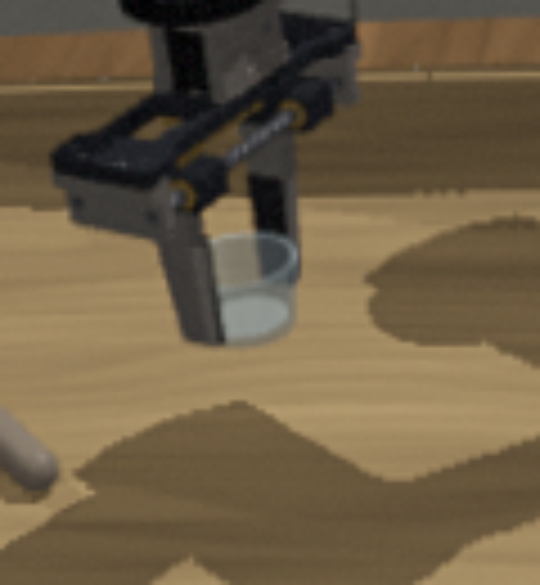

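View pics/w19.png

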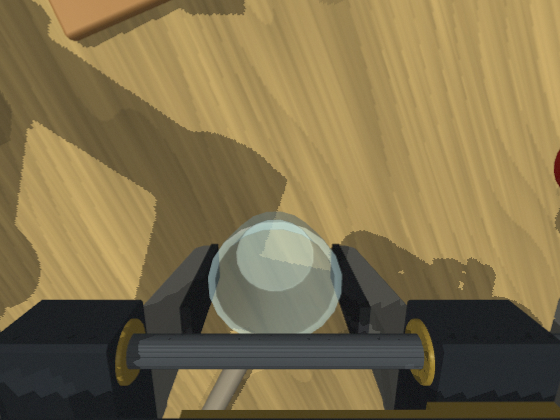

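```bash
python3 -c "
from h import *
goto([.4644,.012,.215],65.7)"
```

```text
clock 21.9 tcp [ 0.4754 -0.2778  0.2219] toolx 65.8 tilt [ 0.002  0.001 -1.   ] q6 -0.33 gap 0.0627 F [-0.6 -0.3 -1. ]
row [ 259.8 -129.     7.3] yaw 0.1
```

Request:
{"fn": "send_rows", "kwargs": {"motion": [[[25, -12, -5, 0, 45], [70, -35, -10, 0, 45], [115, -57, -10, 0, 45], [160, -80, -8, 0, 45], [205, -102, -4, 0, 45], [240, -119, 0, 0, 45], [260, -129, 5, 0, 45], [260, -129, 7, 0, 45]]]}}

```text
clock: 22.9
tcp_pos: [0.4632, 0.0136, 0.2134]
eef_rot: [0.839, 0.544, -0.0, -0.001]
contact_force: [0.4, -0.9, -1.2]
finger_gap: 0.0627
```

Request:
{"fn": "send_rows", "kwargs": {"motion": [[[0, 0, 0, 0, 45], [0, 0, 0, 0, 45]]]}}

```text
clock: 23.15
tcp_pos: [0.4631, 0.0128, 0.213]
eef_rot: [0.839, 0.544, -0.0, -0.002]
contact_force: [0.5, -0.7, -1.2]
finger_gap: 0.0627
```

```bash
python3 -c "
from h import *
goto([.4644,.012,.170],65.7)
st,w=grab('wrist','w20.png');st,s=grab('scene','s20.png')
cv2.imwrite('pics/s20c.png',cv2.resize(s[80:220,230:350],None,fx=4.2,fy=4.2))
"
```

```text
clock 23.15 tcp [0.4631 0.0128 0.213 ] toolx 65.8 tilt [-0.002  0.002 -1.   ] q6 0.19 gap 0.0627 F [ 0.5 -0.7 -1.2]
row [-0.2  1.6 43. ] yaw 0.1
```

View pics/s20c.png

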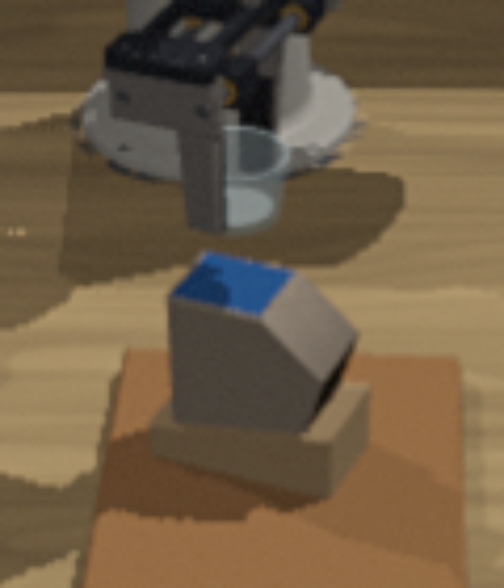

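View pics/w20.png

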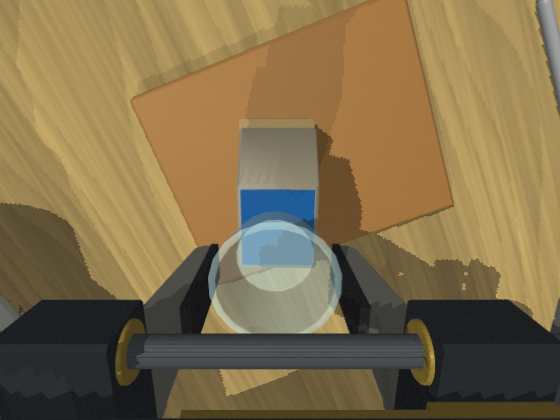

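Request:
{"fn": "send_rows", "kwargs": {"motion": [[[0, 1.6, 15, 0, 45], [0, 1.6, 27, 0, 45], [0, 1.6, 35, 0, 45], [0, 1.6, 39, 0, 45], [0, 1.6, 39, 0, 45]]]}}

```text
clock: 23.88
tcp_pos: [0.4646, 0.0123, 0.1741]
eef_rot: [0.839, 0.544, -0.0, -0.001]
contact_force: [-0.4, -0.3, -0.6]
finger_gap: 0.0626
```

```bash
python3 -c "
from h import *
goto([.4644,.012,.1668],65.7)
st,w=grab('wrist','w21.png');st,s=grab('scene','s21.png')
cv2.imwrite('pics/s21c.png',cv2.resize(s[100:200,250:340],None,fx=6,fy=6))
"
```

```text
clock 23.88 tcp [0.4646 0.0123 0.1741] toolx 65.9 tilt [-0.002  0.002 -1.   ] q6 0.19 gap 0.0626 F [-0.4 -0.3 -0.6]
row [-0.4 -0.1  7.3] yaw 0.2
```

View pics/s21c.png

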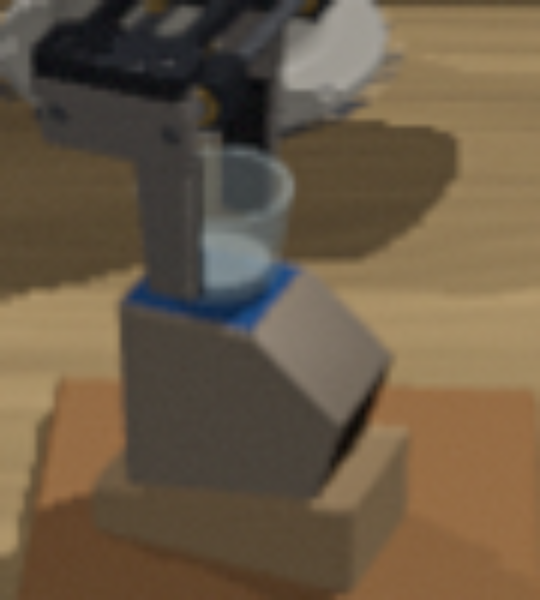

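View pics/w21.png

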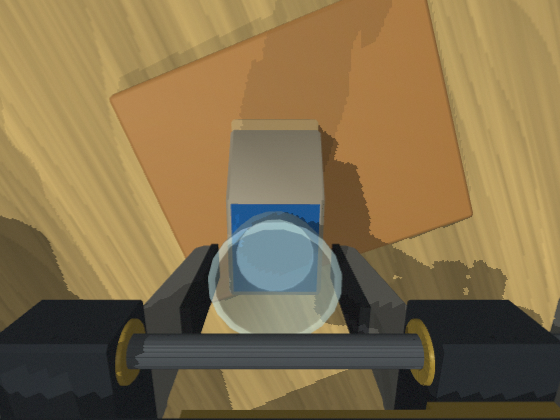

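Request:
{"fn": "send_rows", "kwargs": {"motion": [[[0, 0, 2, 0, 45], [0, 0, 3.5, 0, 45], [0, 0, 4.5, 0, 45], [0, 0, 4.5, 0, 45]]]}}

```text
clock: 24.48
tcp_pos: [0.4649, 0.0122, 0.1701]
eef_rot: [0.839, 0.544, 0.0, -0.001]
contact_force: [-0.3, 0.1, -0.9]
finger_gap: 0.0625
```

Request:
{"fn": "send_rows", "kwargs": {"motion": [[[0, 0, 1, 0, 45], [0, 0, 2, 0, 45], [0, 0, 2, 0, 45]]]}}

```text
clock: 24.85
tcp_pos: [0.4649, 0.0123, 0.168]
eef_rot: [0.839, 0.544, -0.0, -0.001]
contact_force: [0.2, -0.7, -1.7]
finger_gap: 0.0622
```

Request:
{"fn": "send_rows", "kwargs": {"motion": [[[0, 0, 1, 0, 45], [0, 0, 1.5, 0, 45], [0, 0, 1.5, 0, 45]]]}}

```text
clock: 25.22
tcp_pos: [0.4649, 0.0122, 0.1667]
eef_rot: [0.839, 0.544, -0.0, -0.001]
contact_force: [-1.3, 0.3, 0.7]
finger_gap: 0.0628
```

```bash
python3 -c "
from h import *
goto([.4644,.012,.1668],65.7)
st,w=grab('wrist','w22.png');st,s=grab('scene','s22.png')
cv2.imwrite('pics/s22c.png',cv2.resize(s[100:200,250:340],None,fx=6,fy=6))
cv2.imwrite('pics/w22c.png',cv2.resize(w[190:350,190:360],None,fx=3.5,fy=3.5))
goto([.4644,.012,.1668],65.7)
"
```

```text
clock 25.23 tcp [0.4649 0.0122 0.1667] toolx 65.9 tilt [-0.001  0.002 -1.   ] q6 0.19 gap 0.0628 F [-1.3  0.3  0.7]
row [-0.4 -0.4 -0.1] yaw 0.2
clock 25.32 tcp [0.4649 0.0122 0.1667] toolx 65.9 tilt [-0.001  0.002 -1.   ] q6 0.19 gap 0.0628 F [-0.9 -1.2  1.4]
row [-0.4 -0.4 -0.1] yaw 0.2
```

View pics/s22c.png

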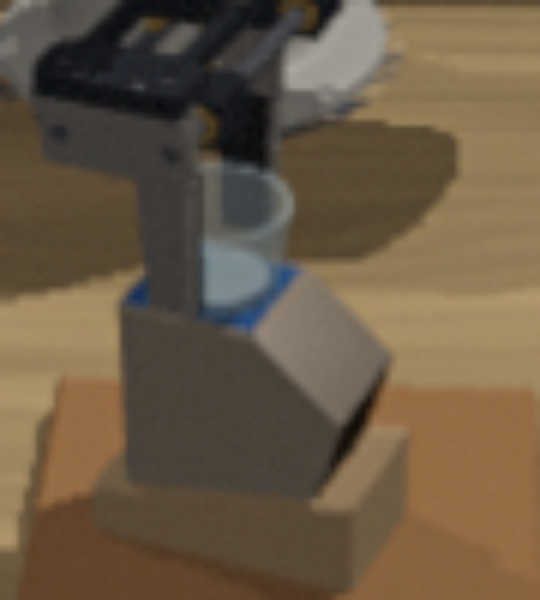

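View pics/w22c.png

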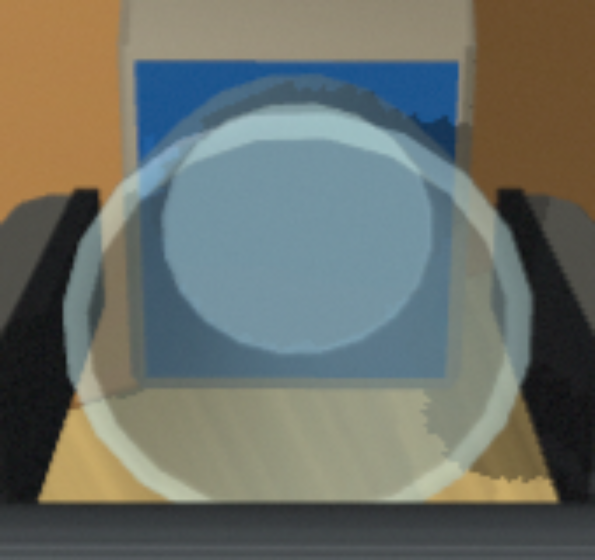

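Request:
{"fn": "send_rows", "kwargs": {"motion": [[[0, 0, 0.3, 0, 64], [0, 0, 0, 0, 67], [0, 0, 0, 0, 72], [0, 0, 0, 0, 80], [0, 0, 0, 0, 91.9], [0, 0, 0, 0, 91.9]]]}}

```text
clock: 26.08
tcp_pos: [0.4649, 0.0122, 0.1667]
eef_rot: [0.839, 0.544, -0.0, -0.001]
contact_force: [-0.9, 0.2, -0.8]
finger_gap: 0.0919
```

```bash
python3 -c "
from h import *
goto([.4644,.012,.1668],65.7)
st,w=grab('wrist','w23.png')
cv2.imwrite('pics/w23c.png',cv2.resize(w[190:350,190:360],None,fx=3.5,fy=3.5))
"
```

```text
clock 26.07 tcp [0.4649 0.0122 0.1667] toolx 65.9 tilt [-0.001  0.002 -1.   ] q6 0.19 gap 0.0919 F [-0.9  0.2 -0.8]
row [-0.4 -0.4 -0.1] yaw 0.2
```

View pics/w23c.png

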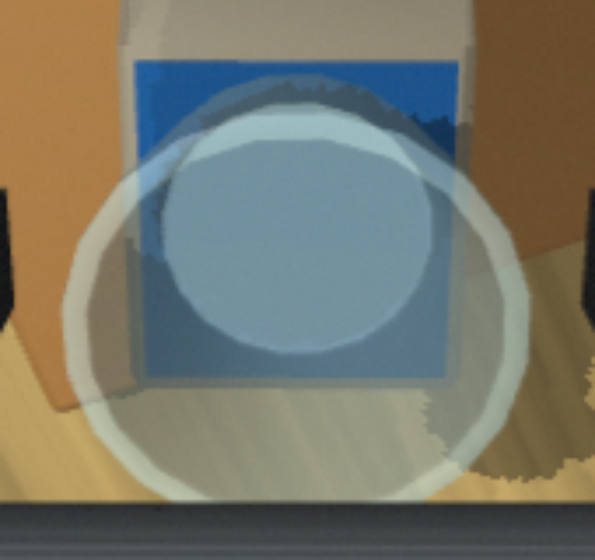

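Cup stayed put on release. Rise straight up and back off.

Request:
{"fn": "send_rows", "kwargs": {"motion": [[[0, 0, -25, 0, 91.9], [0, 0, -60, 0, 91.9], [0, 0, -100, 0, 91.9], [-20, 0, -120, 0, 91.9], [-60, 0, -130, 0, 91.9], [-80, 0, -130, 0, 91.9], [-80, 0, -130, 0, 91.9], [-80, 0, -130, 0, 91.9]]]}}

```text
clock: 27.12
tcp_pos: [0.4325, -0.0605, 0.2964]
eef_rot: [0.839, 0.544, 0.0, -0.001]
contact_force: [0.1, 0.0, 0.1]
finger_gap: 0.0918
```

```bash
python3 -c "
from blue import *
goto([.4644,.012,.1668],65.7)
st,w=grab('wrist','w24.png');s2,s=grab('scene','s24.png');_,t=grab('top','t24.png')
cv2.imwrite('pics/s24c.png',cv2.resize(s[110:240,240:350],None,fx=4.6,fy=4.6))
cv2.imwrite('pics/w24c.png',cv2.resize(w[0:280,130:450],None,fx=2.1,fy=2.1))
np.savez('w24.npz',p=st['tcp_pos'],q=st['eef_rot'])
"
```

```text
clock 27.12 tcp [ 0.4325 -0.0605  0.2964] toolx 65.9 tilt [-0.001  0.002 -1.   ] q6 0.0 gap 0.0918 F [0.1 0.  0.1]
row [ 79.   -0.2 129.7] yaw 0.2
```

View pics/s24c.png

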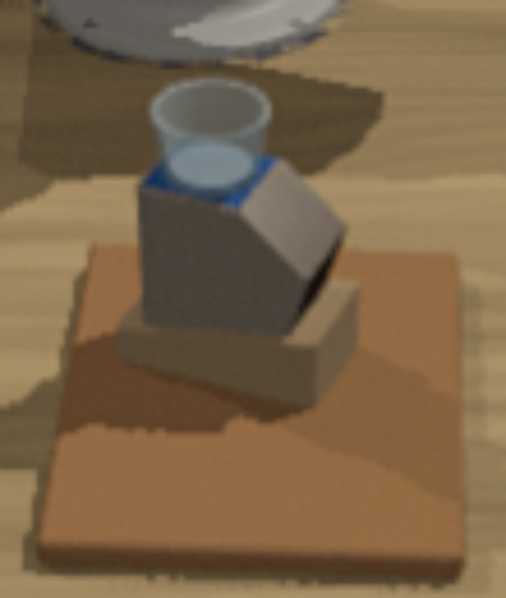

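View pics/w24c.png

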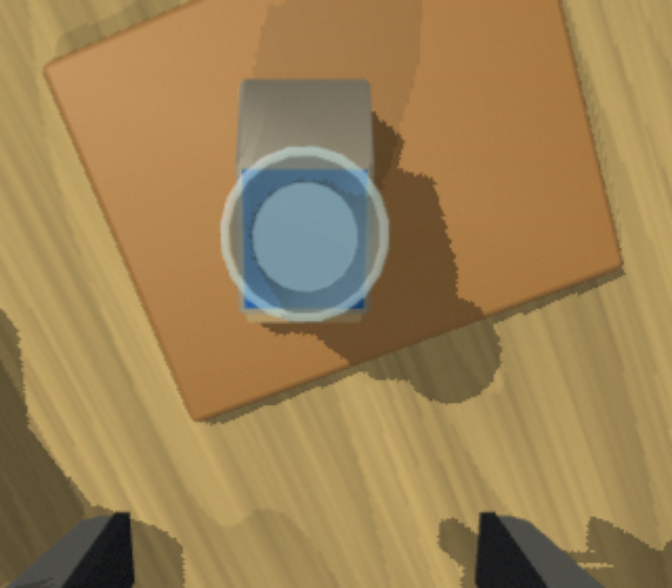

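View pics/t24.png

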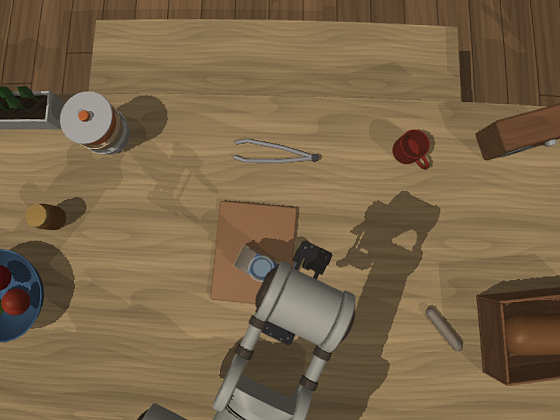

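```bash
python3 -c "
from h import *
np.set_printoptions(precision=4,suppress=True)
f=np.load('w24.npz');st={'tcp_pos':f['p'],'eef_rot':f['q']}
Z=lambda x,y:[130+x/2.1-.25,y/2.1-.25]
r=onz('wrist',[Z(305,234)],.1727,st)[0]
fl=onz('wrist',[Z(305,237)],.137,st)[0]
b=onz('wrist',[Z(243,168),Z(368,168),Z(365,308),Z(244,308)],.1327,st)
w=onz('wrist',[Z(305,322)],.04,st)[0]
h=np.array([.4115,.9114]);n=np.array([-.9114,.4115]);W=np.array([.471,.0263])
g=lambda p:((p[:2]-W)@h*1e3,(p[:2]-W)@n*1e3)
print('rim',r,g(r));print('floor',fl,g(fl));print('blue',b.mean(0),g(b.mean(0)));print('thin end',g(w))
c2,d2=rays('scene',[[240+210/4.6-.4,110+110/4.6-.4]]);c1,d1=rays('wrist',[Z(305,234)],st);print('rim tri',tri(c1,d1[0],c2,d2[0]))
"
```

```text
rim [0.4654 0.0133 0.1727] (np.float64(-14.130390742975843), np.float64(-0.2452515321663643))
floor [0.4651 0.0127 0.137 ] (np.float64(-14.828103186916614), np.float64(-0.19441591061598773))
blue [0.4646 0.0117 0.1327] (np.float64(-15.949960663297292), np.float64(-0.1795235199599062))
thin end (np.float64(-60.64862107495909), np.float64(-0.13921704214134423))
rim tri (array([0.4654, 0.0137, 0.1718]), np.float64(0.0007567525154690891))
```

```bash
python3 -c "
from rig import workorder,env
print(workorder.finish_job(), env.read_state()['clock'])"
```

```text
the job is handed in; nothing more can be done
the job is handed in; nothing more can be done
```

The stand is built and handed in at about 27 s of the 72 s allowed. The block lies on the wedge with its blue side up, and the ramekin stands upright in the middle of the blue side.

**How it was done:** The tool cannot tilt, so I turned the block by letting it pivot in a light grip. I took it from the rough side to the dark side, released it, regripped it and walked it over its edge onto the foot. I then regripped it, carried it to the wedge and rotated it about its leading edge until it lay on the slope. After releasing it, I gripped the ramekin at 8 N, set it down gently and let go.

**Last checks:**

| Check | Measured | Expected |
|---|---|---|
| Blue side centre, along the wedge (from the wedge middle) | −15.2 mm after placing, −15.9 mm at the end | −13.8 mm |
| Blue side centre, across the wedge | about 0.2 mm off | 0 |
| Blue side height | 133 mm (two views) | 132.7 mm |
| Ramekin axis from the blue centre | 1–2 mm | 0 |
| Ramekin rim height | 172 mm (two views) | 172.7 mm |

- **Disagreements:** The block sits about 1.5–2 mm off centre along the wedge, which is within the 2 mm calibration. The four corner heights of the blue side came out between 129 and 136 mm, scatter from coarse corner pixels, so they only roughly confirm that it is level.
- **Other items:** The wedge is still flat on the board and its thin end had not visibly moved. The tongs look unmoved, judged by eye from the top view. The gripper is clear of everything.
- **One mid-job deviation:** The second pivot did not swing freely at 6 N or 4 N. I loosened the grip to 3 N, let the edge touch the table and finished the turn there.

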